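# Draw the hot bun tray out of its bay with the pull rod

## Task

The bun tray in the low steel bay is hot, so never touch it with the gripper: swing the steel catch arm out of the tray's way, pull the wooden-handled pull rod out of its crock, put the rod's steel end down into the tray's wire loop and draw the tray out until it rests against the two end stops. Then put the rod back, steel end down, in the crock it came from and let go. Leave the catch swung clear, do not tip the crocks over, and leave the other things on the table where they are.

Things in the scene. Friction and masses are not known exactly. Their poses are not given: they have to be found in the camera images.
- rack: Fixed low steel two-deck bay, 320 (x) x 190 (y) mm; origin on the table under its centre. Its x axis points from the open landing end (-x) to the back. Floor plate top at z = 8 mm; side rails on it at y = +-88 mm, 8 mm wide, up to z = 18 mm.
- end_stops (a point): Midway between the two stop blocks that stop the tray at the landing end, on their inner faces (bay x = -148 mm), level with their tops, z = 24 mm. The blocks stand at bay y = +-47 to 77 mm; the middle is open.
- upper_deck (a point): Middle of the front edge of the bay's upper deck, top at z = 126 mm. The deck covers bay x from 20 to 160 mm, over the tray; buns on it up to z = 152 mm at bay x above 60 mm.
- catch_pivot (a point): Top of the catch arm's upright pivot boss (11 mm radius), z = 44 mm, at x = -120, y = -105 mm in the bay's frame.
- catch (a joint): Angle (rad, 0 to 1.9) of the steel catch arm, a level bar 10 mm wide, z 26 to 42 mm. At q it points from its pivot along (cos(0.52-q), sin(0.52-q)) in the bay's x, y. At 0 it points inwards across the tray's corner and a tray pulled against it only jams; q grows as the free end swings outwards (bay -y), over the rail. Clear of the tray beyond 0.45. Stiff: 4 N at 60 mm; stays where left.
- catch_tip (a point): Top of the catch arm's free end, 83 mm from its pivot, z = 42 mm.
- tray: Loose open aluminium tray with nine buns, 170 (x) x 160 (y) x 38 mm high, about 0.3 to 0.6 kg; origin under its centre, its axes run as the bay's. Lies on the bay's floor between the rails with 4 mm play a side. To be drawn towards the bay's -x by 90 to 130 mm; sliding takes 1 to 6 N.
- tray_front (a point): Middle of the outside of the tray's front (-x) wall, z = 30 mm above the table. When the tray is against the stops this lies at x = -148 mm in the bay's frame.
- tray_loop (a point): Middle of the opening of the horizontal wire loop on the tray's front, at the height of the wire's centre line (z = 30 mm). Wire 8 mm thick; clear opening 34 mm (x) by 44 mm (y), open above and below; outermost wire 21 mm in front (-x) of this point.
- rod: The pull rod, about 200 mm long, 0.12 kg: steel rod 9 mm thick with a steel ball end of 7 mm radius, and a plain wooden handle. Origin at the centre of the ball end, z axis along the rod to the handle. Handle from z = 110 to 192 mm, section 20 (x) by 26 (y) mm. It stands in its crock, ball end down, leaning about 27 degrees on the rim.
- rod_grip (a point): On the rod's axis, 165 mm from the ball's centre, a good place to grip the handle.
- crock: Loose white cylindrical crock that holds the pull rod, 0.5 kg: outer radius 34 mm, inner radius 28 mm, 100 mm high, inner floor at 6 mm; origin centre of its underside.
- spoon_crock: Identical crock that holds a dark wooden spoon (flat blade up, about 215 mm long, leaning); not to be disturbed. Origin centre of its underside.
- jar: Closed glass jar, 60 mm across, 85 mm high; bystander. Origin centre of its underside.
- bowl: White bowl, 100 mm across, 45 mm high; bystander. Origin centre of its underside.
- scraper: Flat steel dough scraper, 80 x 90 mm, 14 mm high; bystander. Origin at its middle on the table.
- bun: Single bun, 60 mm across, 34 mm high; bystander. Origin centre of its underside.
Mind the look-alikes: they are no part of the job. Leave any turquoise look-alike of the rod alone.

How it is judged:
By the outcome, as a careful person would: the job done as asked, in the order asked, and still so for the second after the job is handed in, with the robot touching nothing.
It also fails if it takes over 72 s, if anything falls off the work surface, if the arm or the gripper's body presses on something with over 40 N, if the wrist force passes 120 N, or if a joint passes its speed limit or range.

## Robot

A 6-joint arm with a two-finger parallel gripper is mounted at the origin on the work surface. World frame = base frame: x ahead of the robot, y to its left, z up, the work surface at z = 0. Lengths are in m, angles in rad, forces in N, time in s.
With the tool pointing down it reaches from about 0.35 to 0.975 m from the base axis. Payload 4.9 kg.
Tool frame: the origin (TCP) lies midway between the tips of the shut fingers; the grasp point (between the pads) lies manip.grip_depth behind it (manip.grip_depth is the distance from the TCP to the grasp point, in m); z points along the fingers, x is the direction in which the jaws open and shut, and the axes are right-handed (so a half turn about z gives the same grasp; the last joint's range is limited). The gripper opens to 85 mm and grips with 20 to 120 N. Pads are 22 mm wide; open, the fingers measure 114 mm over their backs; the gripper's body (76 mm by 85 mm) begins 54 mm behind the grasp point. The pads swing forward as they close: fully open they stand 13 mm farther back than shut.
Start: joints at [1.025, 0.053, 1.613, -0, 1.476, -0.119], TCP at [0.259, 0.569, 0.202] pointing down, gripper open.
Joint ranges: [-3.01, 3.01], [-1.01, 2.22], [0.06, 2.58], [-1.02, 4.17], [0.09, 2.62], [-3.14, 3.14]. Speed limits (rad/s): [2.57, 2.57, 3.14, 3.14, 3.14, 3.14].

## Interface

Orientations are given as a unit quaternion [w, x, y, z].
In Python, from plant import state, grab_frame, ticket, manip gives the robot as it stands.
- The arm moves only by the tool carry_out, never from a script. Its argument "moves" is a list that holds one entry, the list of rows, each a list of 7 numbers: the turn, a rotation vector about the tool's x, y, z each as a share of 5 degrees, from -1 to 1, then the shift along the tool's x, y, z each as a share of 0.04 m, from -1 to 1, then the gripper command: -1 is shut, 1 is fully open, values between are in proportion. A call has 1 to 8 rows; each row shifts and turns the commanded pose from where the row before left it, along the tool's axes as they then stand; what a row does not reach is not made up. A row lasts 1/12 s, in which the tool goes at most 41.7 mm and 7.16 degrees, less where a joint would pass 70% of its speed; a pose out of reach is approached as far as the arm can. A call with a number of a shift or a turn outside -1 to 1 is refused whole. A call with a gripper value outside its range is refused whole. The fingers move at their own pace and stop on an object; the grip force is fixed at half the most. Time passes only in rows, so rows that do not move let the fingers close. It gives the time, the measured TCP pose, the force and the opening at its end, in the units of the state.
- state(): the state, without advancing time (a new reading comes with each control period).
- grab_frame(name): name is "scene" or "top"; returns a dict with "frame" (400x640x3 uint8, red, green, blue), "z_map" (400x640 float32, m along the optical axis (not along the pixel's ray), 0 where there is no reading), "K" (3x3 intrinsics, pixels), "world_from_camera" (4x4, takes a point from camera to world coordinates). Camera axes: x right, y down, z forward; pixel columns grow to the right and rows downward; lengths in m; the calibration is good to about 2 mm. A picture is of the moment at which its call begins.
- ticket.job_done(): hands the job in, once; it reports no verdict.
The state is a dict: "time": time; "joint_pos": joint angles; "joint_vel": joint speeds; "joint_efforts": joint torques, N m; "tool_pos": TCP position; "tool_rot": TCP orientation; "contact_force": force on the tool from outside, world axes, zero at the start; "ft_torque": the same for the moment, N m; "gripper_width": opening from 0.0 (shut) to 1.0 (fully open).
Only numpy, scipy, OpenCV 4.12 (cv2) and the standard library are available. Lean on these libraries where they do the work, as an engineer would, in place of code of your own. Each camera call takes 0.05 s, during which the arm holds its last target.

## Working session

There is one attempt and no reset: what is moved stays moved. The work goes in short steps, Python scripts to look and compute and a tool call to move; the robot and the scene stay as the last step left them, time stands still between calls to the robot, and variables do not carry over. Pictures are saved under pics/ and viewed, and the job is handed in when it is done.

Besides the shell and the picture viewer there is one more tool, called after "Request:" as name(argument=value, ...) on one line, values as JSON. carry_out: Moves the arm, as the interface text tells. Shift numbers are shares of 0.04 m and turn numbers shares of 5 degrees, none past 1 either way. Its arguments: {"type":"object","properties":{"moves":{"type":"array"}},"required":["moves"]}

```bash
mkdir -p pics; ls; python3 - <<'E'
from plant import state, grab_frame, ticket, manip
import cv2,numpy as np
print(state()); print(manip, [a for a in dir(manip) if a[0]!='_'], manip.grip_depth)
for n in("scene","top"):
    f=grab_frame(n); np.savez('%s0.npz'%n,**f)
    cv2.imwrite('pics/%s0.png'%n,f['frame'][:,:,::-1]); print(f['K'],f['world_from_camera'])
E
```

```text
pics
{'time': 0.0, 'joint_pos': array([ 1.02501079e+00,  5.33577090e-02,  1.61431081e+00,  8.92944103e-06,
        1.47599417e+00, -1.18987669e-01]), 'joint_vel': array([-0.00262422,  0.00111932,  0.00140341,  0.00011249, -0.0023381 ,
        0.00111855]), 'joint_efforts': array([ 9.44128733e-04, -3.93686306e+01, -3.70179141e+01,  1.20095306e-04,
        7.04934428e-03, -1.90685569e-05]), 'tool_pos': array([0.25835356, 0.56834622, 0.20045251]), 'tool_rot': array([ 4.49004513e-04,  8.40820226e-01,  5.41313473e-01, -9.32561290e-04]), 'contact_force': array([ 0.13123064, -0.32535337, -0.27523669]), 'ft_torque': array([-0.00461346,  0.05882916,  0.08240325]), 'gripper_width': 1.0001798054768785}
<Robot object at 0x7fdc6e57fa10> ['IKError', 'grip_depth'] 0.0187
[[458.71434049   0.         310.55712881]
 [  0.         458.71434049 195.22019556]
 [  0.           0.           1.        ]] [[ 0.34454921  0.55528401 -0.75693164  1.29450368]
 [ 0.9386906  -0.19341377  0.28539635 -0.28278142]
 [ 0.01207503 -0.8088577  -0.58788044  0.74139039]
 [ 0.          0.          0.          1.        ]]
[[410.86388208   0.         316.64185875]
 [  0.         410.86388208 206.07140907]
 [  0.           0.           1.        ]] [[ 0.01346458 -0.99433665  0.1054198   0.34917553]
 [-0.99990336 -0.01302447  0.00486214  0.00366575]
 [-0.00346157 -0.10547508 -0.99441592  1.1913279 ]
 [ 0.          0.          0.          1.        ]]
```

View pics/scene0.png

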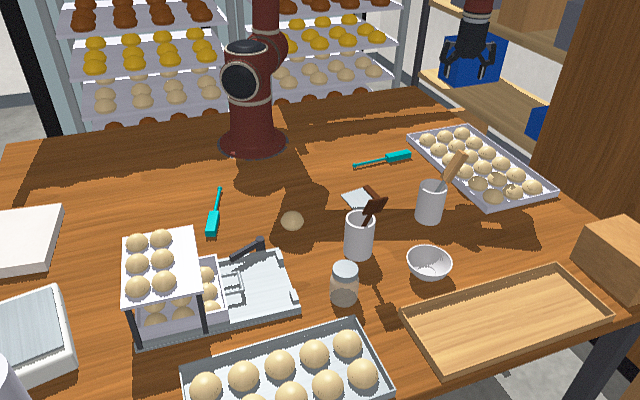

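View pics/top0.png

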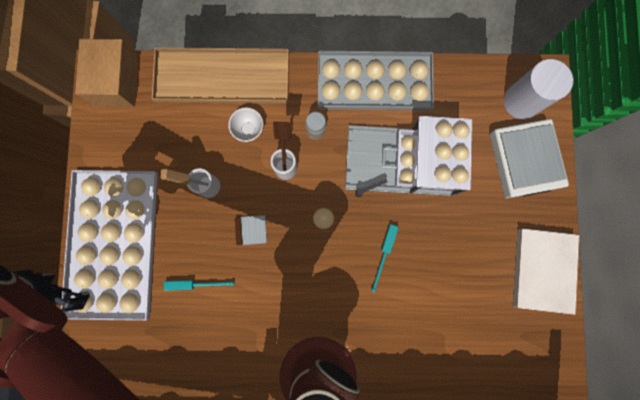

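The rod (light handle) is in the crock at top (203,183). The dark spoon is in the crock at (283,160). The bay's landing end is at left (348,158), with the catch at (370,185). Next I'll measure.

```bash
cat > h.py <<'E'
import numpy as np,cv2
def pts(f):
    z=f['z_map'];K=f['K'];T=f['world_from_camera']
    v,u=np.mgrid[:z.shape[0],:z.shape[1]]
    P=np.stack([(u-K[0,2])/K[0,0]*z,(v-K[1,2])/K[1,1]*z,z],-1)
    W=P@T[:3,:3].T+T[:3,3]; W[z<=0]=np.nan
    return W
def proj(f,p):
    T=np.linalg.inv(f['world_from_camera']);q=T[:3,:3]@np.asarray(p)+T[:3,3];q=f['K']@q
    return q[:2]/q[2]
E
python3 - <<'E'
from h import *
for n in("top","scene"):
    f=dict(np.load(n+'0.npz'));W=pts(f);I=f['frame']
    s=4 if n=='top' else 3
    for nm,(a,b,c,d) in ({'bay':(335,105,485,205),'rod':(145,140,305,220)} if n=='top' else {'bay':(115,215,315,355),'rod':(335,140,485,290)}).items():
        k=I[b:d,a:c]; k=cv2.resize(k,None,fx=s,fy=s,interpolation=cv2.INTER_CUBIC)
        cv2.imwrite(f'pics/{n}_{nm}0.png',k[:,:,::-1])
    if n=='top': 
        for u,v in [(350,130),(350,180),(415,120),(470,190),(360,190),(384,177),(390,155),(203,183),(175,176),(165,175),(283,160),(316,122),(246,122),(323,217),(253,230)]: print(u,v,W[v,u].round(3))
E
```

```text
350 130 [ 0.697 -0.085  0.024]
350 180 [ 0.552 -0.087  0.007]
415 120 [ 0.738 -0.281 -0.003]
470 190 [ 0.529 -0.438  0.   ]
360 190 [ 0.518 -0.112  0.044]
384 177 [ 0.562 -0.186  0.008]
390 155 [ 0.627 -0.203  0.011]
203 183 [0.53  0.327 0.059]
175 176 [0.53  0.369 0.164]
165 175 [0.528 0.385 0.19 ]
283 160 [0.593 0.103 0.083]
316 122 [0.699 0.014 0.088]
246 122 [0.723 0.222 0.007]
323 217 [ 0.441 -0.009  0.038]
253 230 [0.403 0.192 0.006]
```

View pics/top_bay0.png

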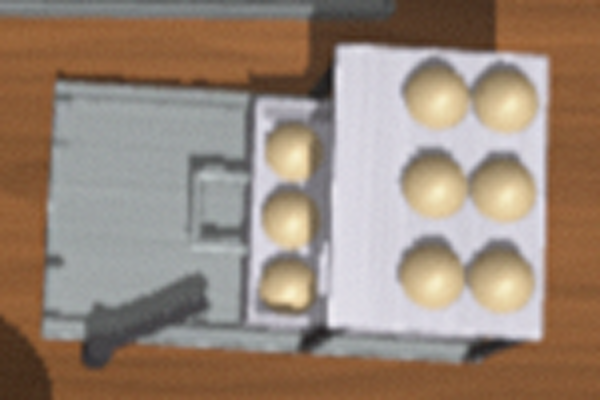

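View pics/top_rod0.png

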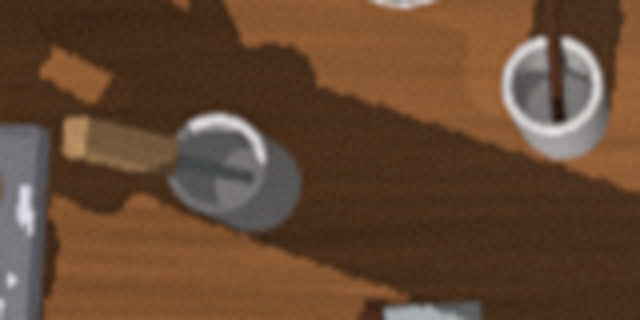

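View pics/scene_bay0.png

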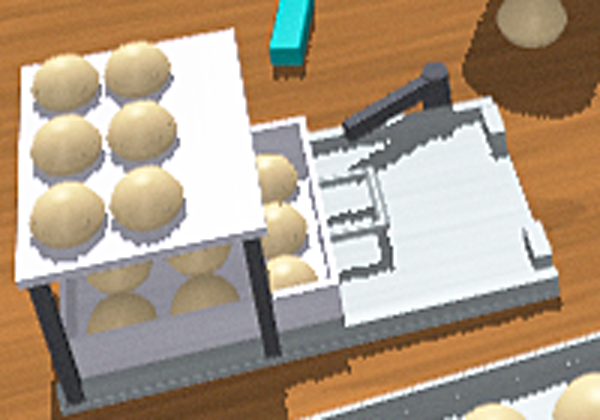

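View pics/scene_rod0.png

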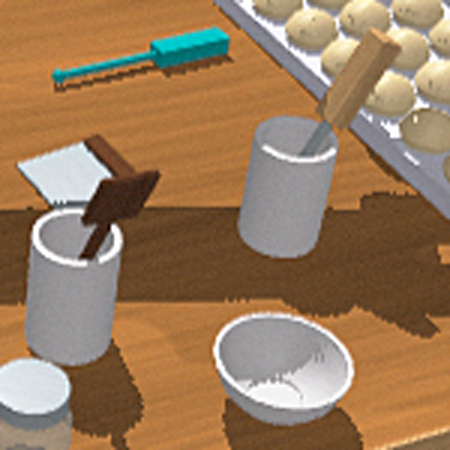

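```bash
cat > m.py <<'E'
from h import *
from scipy.optimize import least_squares
F={n:dict(np.load(n+'0.npz')) for n in("top","scene")}
Wt=pts(F['top']);Ws=pts(F['scene'])
def sel(W,lo,hi):
    m=np.all((W>lo)&(W<hi),-1);return W[m],m
for n,W in(("top",Wt),("scene",Ws)):
    P,m=sel(W,(.45,-.5,.118),(.78,-.15,.131))
    r=cv2.minAreaRect(P[:,:2].astype(np.float32)*1000);print(n,'deck',len(P),r,P[:,2].mean())
    # floor z~8mm + rails
    P,m=sel(W,(.45,-.24,.004),(.8,-.04,.022)); print('floor',len(P),cv2.minAreaRect(P[:,:2].astype(np.float32)*1000))
    for nm,c in(("rod crock",(.53,.32)),("spoon crock",(.6,.1))):
        P,m=sel(W,(c[0]-.06,c[1]-.06,.094),(c[0]+.06,c[1]+.06,.106))
        g=lambda p:np.hypot(P[:,0]-p[0],P[:,1]-p[1])-.031
        s=least_squares(g,c,loss='soft_l1',f_scale=.003);print(nm,len(P),s.x,np.abs(s.fun).mean())
    P,m=sel(W,(.46,.33,.12),(.60,.46,.23)); I=F[n]['frame'].astype(int)[m]
    k=(I[:,0]-I[:,2]>25)&(I[:,0]>90);P=P[k];c=P.mean(0);d=np.linalg.svd(P-c)[2][0];d*=np.sign(d[2]);t=(P-c)@d
    print('rod',len(P),c,d,np.degrees(np.arccos(d[2])),t.min(),t.max())
    P,m=sel(W,(.48,-.22,.036),(.62,-.09,.05)); c=P[:,:2];print('catch',len(P),P.min(0),P.max(0))
    np.save('catch_%s'%n,P)
    print(cv2.minAreaRect(c.astype(np.float32)*1000))
    for nm,lo,hi in(("stops",(.5,-.12,.0205),(.75,-.04,.028)),):
        P,_=sel(W,lo,hi);print(nm,P.min(0),P.max(0),len(P))
E
python3 m.py
```

```text
top deck 2498 ((608.9487915039062, -325.79718017578125), (141.61752319335938, 191.451171875), 87.53617095947266) 0.12614980462698813
floor 3568 ((624.9736328125, -139.92422485351562), (199.69435119628906, 349.8797302246094), 89.97100830078125)
rod crock 173 [0.52873467 0.32658645] 0.0023151982855374063
spoon crock 170 [0.58463724 0.10284956] 0.0023582462123370135
rod 277 [0.53013829 0.37332556 0.16300734] [-0.01407144  0.51961654  0.8542837 ] 31.319308882502487 -0.0478054965726604 0.03134398702419032
catch 206 [ 0.50346435 -0.21998353  0.03601033] [ 0.61590568 -0.10129211  0.04977896]
((563.3726196289062, -160.5995635986328), (89.20356750488281, 141.05043029785156), 15.1088285446167)
stops [ 0.50321902 -0.11748605  0.0206231 ] [ 0.70690218 -0.07364732  0.02795767] 99
scene deck 3451 ((611.0323486328125, -327.45574951171875), (139.9024658203125, 194.4018096923828), 87.33261108398438) 0.12661143769248068
floor 5830 ((627.6697998046875, -140.42593383789062), (344.2703857421875, 199.82794189453125), 0.1656198501586914)
rod crock 224 [0.53400994 0.32462489] 0.0023450976283850454
spoon crock 231 [0.59075501 0.10070074] 0.0018555516956066502
rod 415 [0.53926705 0.36939468 0.15570081] [0.01139749 0.46709561 0.88413335] 27.854940643938043 -0.04182733545470308 0.03778449300705518
catch 251 [ 0.50849285 -0.21996931  0.03600662] [ 0.61765855 -0.1034603   0.04920506]
((546.7373657226562, -175.04421997070312), (79.4012451171875, 144.4197235107422), 50.678123474121094)
stops [ 0.51873039 -0.1199671   0.02052106] [ 0.71246964 -0.07455813  0.02794037] 174
```

```bash
cat > bay.py <<'E'
import numpy as np
O=np.array([.614,-.2367,0]);a=np.array([-.045,-.999,0]);a/=np.linalg.norm(a);b=np.array([-a[1],a[0],0]);R=np.stack([a,b,[0,0,1]],1)
def tobay(W):return (W-O)@R
def toworld(p):return R@np.asarray(p)+O
E
cat > m2.py <<'E'
from h import *;from bay import *
import sys
sfx=sys.argv[1] if len(sys.argv)>1 else '0'
for n in("top","scene"):
    f=dict(np.load(n+sfx+'.npz'));B=tobay(pts(f))*1000
    # orthographic render in bay frame, height-coded
    x,y,z=[B[...,i].ravel() for i in range(3)]
    m=(x>-180)&(x<60)&(y>-150)&(y<120)&(z<60)
    im=np.zeros((270*2,240*2,3),np.uint8);o=np.argsort(z[m])
    for X,Y,Z in zip(x[m][o],y[m][o],z[m][o]): cv2.circle(im,(int((X+180)*2),int((120-Y)*2)),2,tuple(int(c) for c in cv2.applyColorMap(np.uint8([[np.clip(Z*5,0,255)]]),cv2.COLORMAP_JET)[0,0]),-1)
    for X in range(-160,60,20): cv2.putText(im,str(X),((X+180)*2-10,12),0,.35,(255,)*3); cv2.line(im,((X+180)*2,15),((X+180)*2,22),(255,)*3)
    for Y in range(-140,120,20): cv2.putText(im,str(Y),(0,(120-Y)*2+4),0,.35,(255,)*3); cv2.line(im,(28,(120-Y)*2),(34,(120-Y)*2),(255,)*3)
    cv2.imwrite(f'pics/ortho_{n}{sfx}.png',im)
    I=f['frame'];T=f
E
python3 m2.py; python3 - <<'E'
import cv2,numpy as np
cv2.imwrite('pics/ortho0.png',np.hstack([cv2.resize(cv2.imread('pics/ortho_%s0.png'%n),(400,450)) for n in('top','scene')]))
E
```

```text
(no output)
```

View pics/ortho0.png

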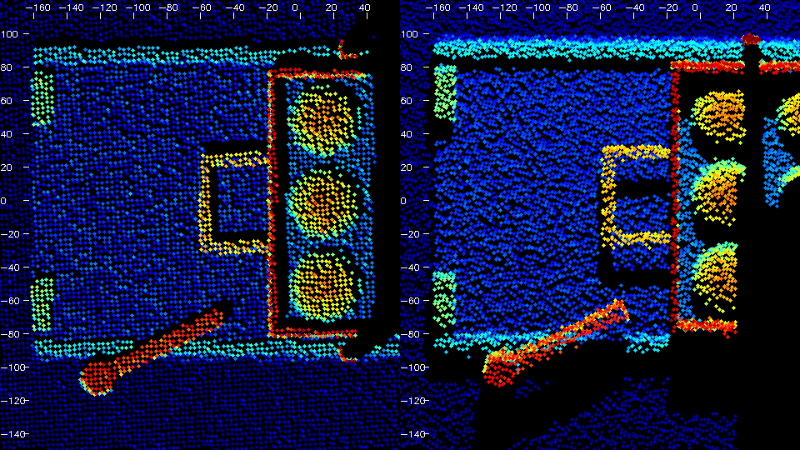

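The bay fit agrees with the given model to about 3 mm: tray front at bay x ≈ -18, loop centre ≈ (-39, 0). First I'll align the tool yaw with the bay, rise and shut the gripper.

Request:
carry_out(moves=[[[0, 0, -1, 0, 0, -0.5, -1], [0, 0, -1, 0, 0, -0.5, -1], [0, 0, -1, 0, 0, -0.5, -1], [0, 0, -1, 0, 0, 0, -1], [0, 0, -0.38, 0, 0, 0, -1], [0, 0, 0, -1, 0, 0, -1], [0, 0, 0, -1, 0, 0, -1], [0, 0, 0, -1, 0, 0, -1]]])

```text
time: 0.77
tool_pos: [0.2529, 0.4476, 0.2602]
tool_rot: [0.0, 0.722, 0.692, -0.001]
contact_force: [-0.1, -1.3, 0.6]
gripper_width: -0.002
```

```bash
cat > st.py <<'E'
from plant import state
from bay import *
from scipy.spatial.transform import Rotation as Ro
import sys
s=state();q=s['tool_rot'];Rt=Ro.from_quat([q[1],q[2],q[3],q[0]]).as_matrix();p=s['tool_pos']
print('t',round(s['time'],2),'pos',p.round(4),'bay mm',(tobay(p)*1000).round(1),'\nR\n',Rt.round(3),'F',s['contact_force'].round(1),'w',round(s['gripper_width'],3))
if len(sys.argv)>1:
    g=np.array(eval(sys.argv[1]),float); print('to go, tool shares',((Rt.T@(g-p))/.04).round(2))
    if len(sys.argv)>2:
        G=np.array(eval(sys.argv[2]),float); print('turn tool, shares of 5deg',(np.degrees(Ro.from_matrix(Rt.T@G).as_rotvec())/5).round(2))
E
python3 st.py 'toworld([-.084,-.044,.25])' 'np.stack([-a,b,[0,0,-1]],1)'
```

```text
t 0.77 pos [0.2529 0.4476 0.2602] bay mm [-667.3 -391.6  260.2] 
R
 [[ 0.044  0.999 -0.002]
 [ 0.999 -0.044 -0.002]
 [-0.002 -0.001 -1.   ]] F [-0.1 -1.3  0.6] w -0.002
to go, tool shares [-14.6    8.67   0.28]
turn tool, shares of 5deg [-0.02  0.03  0.02]
```

Request:
carry_out(moves=[[[0, 0, 0, -0.85, 0.5, 0, -1], [0, 0, 0, -0.85, 0.5, 0, -1], [0, 0, 0, -0.85, 0.5, 0, -1], [0, 0, 0, -0.85, 0.5, 0, -1], [0, 0, 0, -0.85, 0.5, 0, -1], [0, 0, 0, -0.85, 0.5, 0, -1], [0, 0, 0, -0.85, 0.5, 0, -1], [0, 0, 0, -0.85, 0.5, 0, -1]]])

```text
time: 1.43
tool_pos: [0.4013, 0.1683, 0.2614]
tool_rot: [-0.0, 0.723, 0.691, 0.0]
contact_force: [1.6, -0.1, 0.2]
gripper_width: -0.001
```

Request:
carry_out(moves=[[[0, 0, 0, -0.85, 0.5, 0, -1], [0, 0, 0, -0.85, 0.5, 0, -1], [0, 0, 0, -0.85, 0.5, 0, -1], [0, 0, 0, -0.85, 0.5, 0, -1], [0, 0, 0, -0.85, 0.5, 0, -1], [0, 0, 0, -0.85, 0.5, 0, -1], [0, 0, 0, -0.85, 0.5, 0, -1], [0, 0, 0, -0.85, 0.5, 0, -1]]])

```text
time: 2.1
tool_pos: [0.5491, -0.1106, 0.2611]
tool_rot: [-0.0, 0.723, 0.691, -0.0]
contact_force: [0.5, 0.7, 0.4]
gripper_width: -0.003
```

```bash
python3 st.py 'toworld([-.084,-.044,.030])' 'np.stack([-a,b,[0,0,-1]],1)'
```

```text
t 2.1 pos [ 0.5491 -0.1106  0.2611] bay mm [-123.   -70.5  261.1] 
R
 [[ 0.045  0.999 -0.001]
 [ 0.999 -0.045  0.   ]
 [ 0.    -0.001 -1.   ]] F [0.5 0.7 0.4] w -0.003
to go, tool shares [-0.98  0.67  5.78]
turn tool, shares of 5deg [-0.01 -0.   -0.  ]
```

Request:
carry_out(moves=[[[0, 0, 0, -0.7, 0.65, 0, -1], [0, 0, 0, -0.28, 0, 0.9, -1], [0, 0, 0, 0, 0, 1, -1], [0, 0, 0, 0, 0, 1, -1], [0, 0, 0, 0, 0, 0.8, -1], [0, 0, 0, 0, 0, 0.5, -1], [0, 0, 0, 0, 0, 0.5, -1], [0, 0, 0, 0, 0, 0, -1]]])

```text
time: 2.77
tool_pos: [0.5689, -0.1475, 0.0676]
tool_rot: [-0.005, 0.723, 0.691, -0.002]
contact_force: [-1.1, 1.2, -0.8]
gripper_width: -0.002
```

```bash
python3 st.py 'toworld([-.084,-.044,.030])' 'np.stack([-a,b,[0,0,-1]],1)'; cat > snap.py <<'E'
import sys
from plant import grab_frame
from h import *
sfx=sys.argv[1]
for n in("top","scene"):
    f=grab_frame(n);np.savez(f'{n}{sfx}.npz',**f)
    if len(sys.argv)>2:
        c=dict(zip(("top","scene"),eval(sys.argv[2]))).get(n)
        if c:
            x0,y0,x1,y1=c;cv2.imwrite(f'pics/{n}{sfx}.png',cv2.resize(f['frame'][y0:y1,x0:x1],None,fx=3,fy=3,interpolation=cv2.INTER_CUBIC)[:,:,::-1]); continue
    cv2.imwrite(f'pics/{n}{sfx}.png',f['frame'][:,:,::-1])
E
python3 snap.py 1 '[(300,80,500,230),(115,180,335,355)]'
```

```text
t 2.77 pos [ 0.5689 -0.1475  0.0676] bay mm [-87.1 -49.   67.6] 
R
 [[ 0.045  0.999 -0.01 ]
 [ 0.999 -0.045  0.004]
 [ 0.003 -0.01  -1.   ]] F [-1.1  1.2 -0.8] w -0.002
to go, tool shares [-0.08  0.14  0.94]
turn tool, shares of 5deg [-0.11 -0.04  0.  ]
```

View pics/scene1.png

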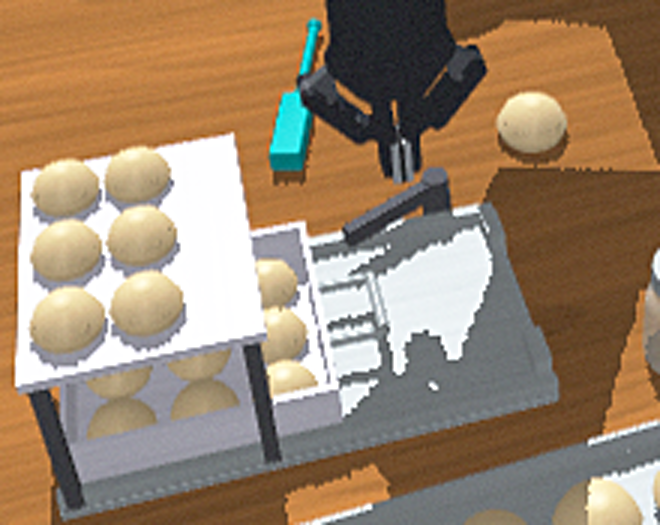

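Request:
carry_out(moves=[[[0, 0, 0, -0.04, 0.1, 0.3, -1], [0, 0, 0, -0.04, 0, 0.35, -1], [0, 0, 0, 0, 0, 0.3, -1], [0, 0, 0, 0, 0, 0, -1], [0, 0, 0, 0, 0, 0, -1]]])

```text
time: 3.28
tool_pos: [0.5758, -0.152, 0.0342]
tool_rot: [-0.001, 0.723, 0.691, -0.001]
contact_force: [-0.8, 0.0, 0.0]
gripper_width: -0.001
```

```bash
python3 st.py 'toworld([-.080,-.112,.030])' 'np.stack([-a,b,[0,0,-1]],1)'; python3 snap.py 2 '[(300,80,500,230),(115,180,335,355)]'
```

```text
t 3.28 pos [ 0.5758 -0.152   0.0342] bay mm [-82.9 -41.9  34.2] 
R
 [[ 0.045  0.999 -0.003]
 [ 0.999 -0.045  0.001]
 [ 0.001 -0.003 -1.   ]] F [-0.8  0.   0. ] w -0.001
to go, tool shares [-0.07 -1.75  0.11]
turn tool, shares of 5deg [-0.03 -0.01  0.  ]
```

View pics/scene2.png

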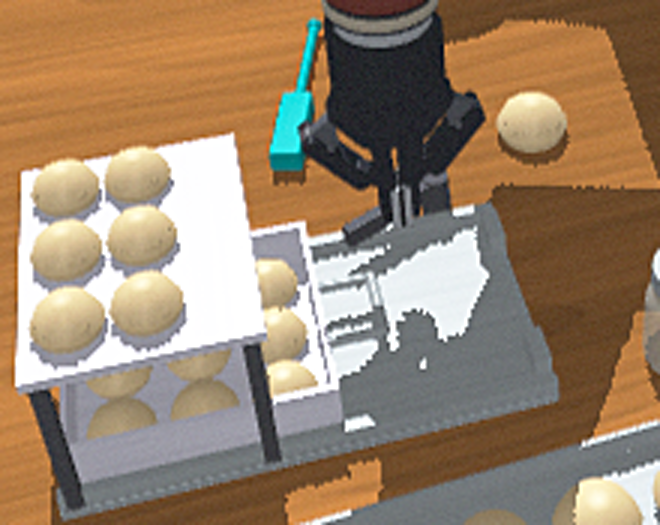

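The finger at crop (402,205) stands on the inner side of the catch arm. Pushing outward.

Request:
carry_out(moves=[[[0, 0, 0, 0, -0.25, 0.05, -1], [0, 0, 0, 0, -0.25, 0, -1], [0, 0, 0, 0, -0.25, 0, -1], [0, 0, 0, 0, -0.25, 0, -1], [0, 0, 0, 0, -0.25, 0, -1], [0, 0, 0, 0, -0.25, 0, -1], [0, 0, 0, 0, -0.25, 0, -1], [0, 0, 0, 0, -0.2, 0, -1]]])

```text
time: 4.05
tool_pos: [0.4977, -0.1488, 0.0337]
tool_rot: [-0.0, 0.723, 0.691, -0.0]
contact_force: [0.6, -0.9, 0.5]
gripper_width: -0.002
```

Request:
carry_out(moves=[[[0, 0, 0, 0, 0, 0, -1], [0, 0, 0, 0, 0, -0.5, -1], [0, 0, 0, 0, 0, -1, -1], [0, 0, 0, 0, 0, -1, 1], [0, 0, 0, 0, 0, -1, 1], [0, 0, 0, 0, 0, -1, 1], [0, 0, 0, 0.5, -0.5, -0.5, 1], [0, 0, 0, 1, 0, 0, 1]]])

```text
time: 4.72
tool_pos: [0.4836, -0.0911, 0.2414]
tool_rot: [0.006, 0.725, 0.689, 0.002]
contact_force: [1.8, 0.0, 0.4]
gripper_width: 0.707
```

```bash
python3 st.py; python3 snap.py 3; python3 m2.py 3
```

```text
t 4.72 pos [ 0.4836 -0.0911  0.2414] bay mm [-139.6 -136.8  241.4] 
R
 [[ 0.05   0.999  0.011]
 [ 0.999 -0.05  -0.005]
 [-0.005  0.011 -1.   ]] F [1.8 0.  0.4] w 0.707
```

View pics/scene3.png

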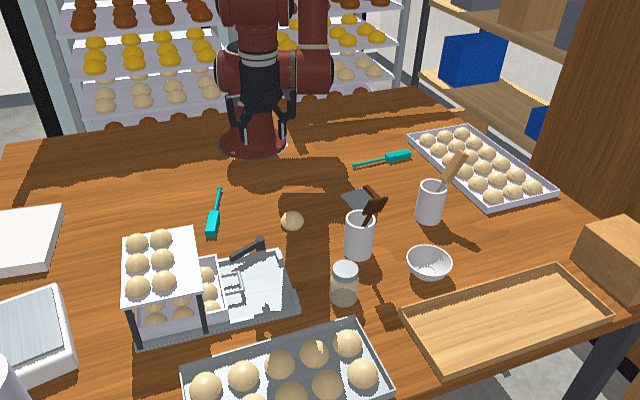

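View pics/ortho_scene3.png

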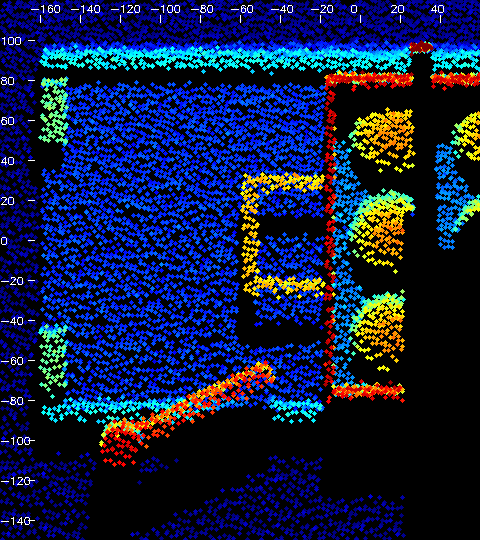

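The catch did not move, so I'll check where the fingertip really was.

```bash
python3 st.py; python3 - <<'E'
from h import *;from bay import *
for n in('scene','top'):
    f=dict(np.load(n+'2.npz'));W=pts(f);p=np.array([.5758,-.152,.0342]);u=proj(f,p);print(n,u)
    for dz in (0,.01,.02,.03): print(dz,proj(f,p+[0,0,dz]))
    B=tobay(W)*1000
    if n=='scene':
        for v in range(236,262,2): print(v,[ (f['frame'][v,u0].tolist(),B[v,u0].round(0).tolist()) for u0 in (245,249,253)])
    im=f['frame'][180:280,200:300] if n=='scene' else f['frame'][120:230,310:420]
    cv2.imwrite(f'pics/z2{n}.png',cv2.resize(im,None,fx=5,fy=5,interpolation=cv2.INTER_NEAREST)[:,:,::-1])
E
```

```text
t 4.82 pos [ 0.4826 -0.085   0.2363] bay mm [-145.6 -138.1  236.3] 
R
 [[ 0.04   0.999  0.005]
 [ 0.999 -0.04   0.   ]
 [ 0.     0.005 -1.   ]] F [ 0.2 -0.5 -0.3] w 0.872
scene [249.18304662 263.14181222]
0 [249.18304662 263.14181222]
0.01 [248.87491836 259.80136353]
0.02 [248.56311328 256.42105399]
0.03 [248.24756516 253.00016585]
236 [([25, 32, 41], [-78.0, -30.0, 124.0]), ([34, 35, 35], [-86.0, -29.0, 122.0]), ([37, 40, 43], [-94.0, -28.0, 121.0])]
238 [([32, 30, 38], [-77.0, -28.0, 120.0]), ([34, 33, 36], [-86.0, -30.0, 116.0]), ([36, 31, 42], [-94.0, -31.0, 114.0])]
240 [([36, 35, 44], [-77.0, -30.0, 112.0]), ([32, 33, 40], [-85.0, -28.0, 113.0]), ([34, 33, 38], [-93.0, -27.0, 111.0])]
242 [([23, 24, 28], [-76.0, -25.0, 112.0]), ([121, 123, 128], [-85.0, -33.0, 103.0]), ([29, 29, 37], [-93.0, -32.0, 102.0])]
244 [([103, 108, 115], [-76.0, -30.0, 102.0]), ([67, 69, 71], [-84.0, -29.0, 100.0]), ([36, 33, 37], [-93.0, -34.0, 95.0])]
246 [([75, 76, 81], [-76.0, -31.0, 95.0]), ([61, 62, 65], [-84.0, -27.0, 97.0]), ([32, 34, 38], [-93.0, -32.0, 90.0])]
248 [([65, 63, 74], [-76.0, -33.
[... 291 characters left out ...]
 85, 86], [-103.0, -109.0, 2.0])]
254 [([162, 169, 172], [-81.0, -80.0, 28.0]), ([11, 14, 16], [-83.0, -32.0, 70.0]), ([110, 119, 119], [-99.0, -86.0, 17.0])]
256 [([110, 119, 117], [-81.0, -83.0, 18.0]), ([118, 124, 128], [-89.0, -81.0, 18.0]), ([118, 124, 124], [-98.0, -79.0, 18.0])]
258 [([116, 118, 123], [-80.0, -82.0, 13.0]), ([105, 111, 112], [-89.0, -83.0, 10.0]), ([113, 117, 119], [-98.0, -83.0, 8.0])]
260 [([105, 110, 111], [-80.0, -82.0, 8.0]), ([112, 116, 120], [-88.0, -79.0, 8.0]), ([110, 114, 117], [-96.0, -74.0, 10.0])]
top [373.59419802 170.62560569]
0 [373.59419802 170.62560569]
0.01 [374.06858725 169.95040389]
0.02 [374.55115285 169.26356461]
0.03 [375.04210804 168.56478436]
```

View pics/z2scene.png

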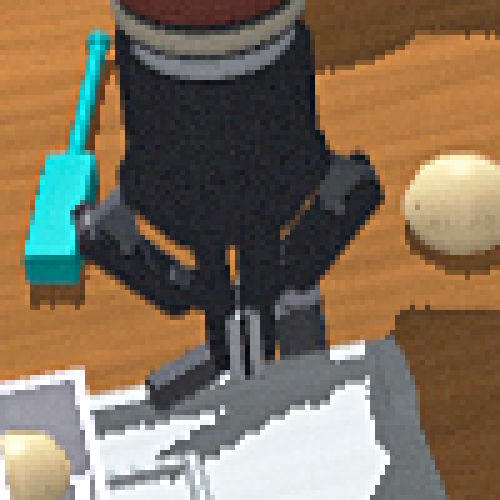

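View pics/z2top.png

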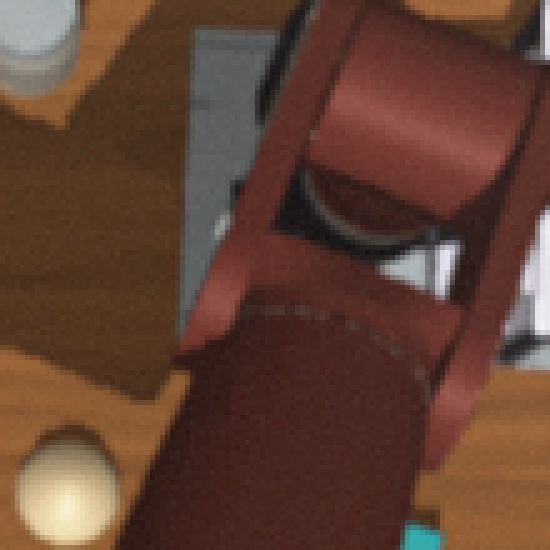

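View pics/ortho_top3.png

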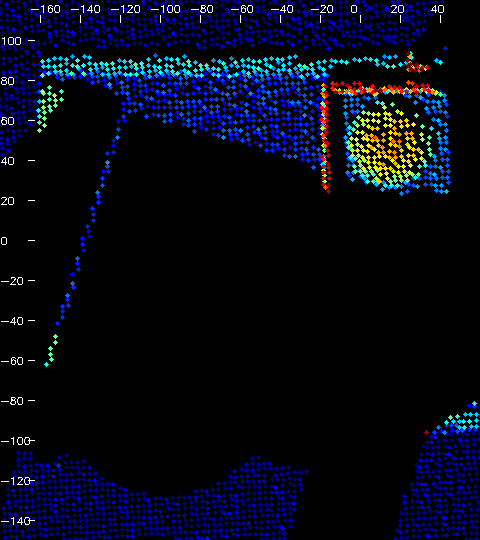

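```bash
python3 - <<'E'
from h import *;from bay import *
f=dict(np.load('scene1.npz'));B=tobay(pts(f))*1000
for v in range(226,256,2): print(v,[ B[v,u0].round(0).tolist() for u0 in (244,247,249,252)])
# start: scene0 gripper near pixel (475,60)
f=dict(np.load('scene0.npz'));W=pts(f);print(proj(f,[.2584,.5683,.2005]))
m=np.all((W>[.15,.45,.15])&(W<[.36,.68,.4]),-1);P=W[m];print(len(P),P[:,2].min(), np.sort(P[:,2])[:20])
E
python3 snap.py 4;python3 st.py; python3 - <<'E'
import sys;sys.path.insert(0,'.');
from h import *
for n in('scene','top'):
    W=pts(dict(np.load(f'{n}4.npz')));P=W[np.all((W>[.38,-.2,.18])&(W<[.6,.05,.40]),-1]);print(n,len(P),np.sort(P[:,2])[:10],P.min(0),P.max(0))
E
```

```text
226 [[-78.0, -33.0, 147.0], [-84.0, -32.0, 147.0], [-89.0, -38.0, 141.0], [-94.0, -32.0, 144.0]]
228 [[-78.0, -35.0, 141.0], [-84.0, -37.0, 137.0], [-88.0, -37.0, 137.0], [-95.0, -41.0, 131.0]]
230 [[-78.0, -38.0, 132.0], [-84.0, -34.0, 135.0], [-88.0, -37.0, 131.0], [-95.0, -40.0, 127.0]]
232 [[-78.0, -39.0, 127.0], [-83.0, -35.0, 129.0], [-87.0, -35.0, 128.0], [-95.0, -42.0, 120.0]]
234 [[-77.0, -39.0, 121.0], [-83.0, -36.0, 123.0], [-87.0, -34.0, 123.0], [-94.0, -42.0, 114.0]]
236 [[-77.0, -39.0, 116.0], [-82.0, -33.0, 119.0], [-87.0, -35.0, 117.0], [-93.0, -36.0, 114.0]]
238 [[-77.0, -38.0, 111.0], [-83.0, -38.0, 110.0], [-86.0, -33.0, 113.0], [-93.0, -36.0, 109.0]]
240 [[-91.0, -158.0, 0.0], [-82.0, -37.0, 105.0], [-86.0, -36.0, 105.0], [-92.0, -35.0, 105.0]]
242 [[-90.0, -149.0, 2.0], [-97.0, -148.0, 1.0], [-101.0, -144.0, 3.0], [-102.0, -100.0, 41.0]]
244 [[-88.0, -142.0, 2.0], [-95.0, -142.0, 1.0], [-94.0, -95.0, 42.0], [-100.0, -94.0, 40.0]]
246 [[-88.0, -139.0, -2.0], [-88.0, -89.0, 42.0], [-92.0, -87.0, 43.0], [-99.0, -89.0, 39.0]]
248 [[-80.0, -83.0, 43.0], [-87.0, -82.0,
[... 421 characters left out ...]
.24602383 0.24604121 0.24609783
 0.24612365 0.24676945 0.24705094 0.24835337 0.24835732 0.24869228
 0.24905083 0.24910786 0.2493349  0.24980347 0.2501026  0.2506863
 0.25097054 0.25164099]
t 4.92 pos [ 0.4818 -0.0875  0.2339] bay mm [-143.1 -138.8  233.9] 
R
 [[ 0.043  0.999  0.001]
 [ 0.999 -0.043 -0.001]
 [-0.001  0.001 -1.   ]] F [-0.3 -1.   0.2] w 0.996  File "<stdin>", line 4
    W=pts(dict(np.load(f'{n}4.npz')));P=W[np.all((W>[.38,-.2,.18])&(W<[.6,.05,.40]),-1]);print(n,len(P),np.sort(P[:,2])[:10],P.min(0),P.max(0))
                                                                                               ^
SyntaxError: closing parenthesis ']' does not match opening parenthesis '('
```

View pics/scene4.png

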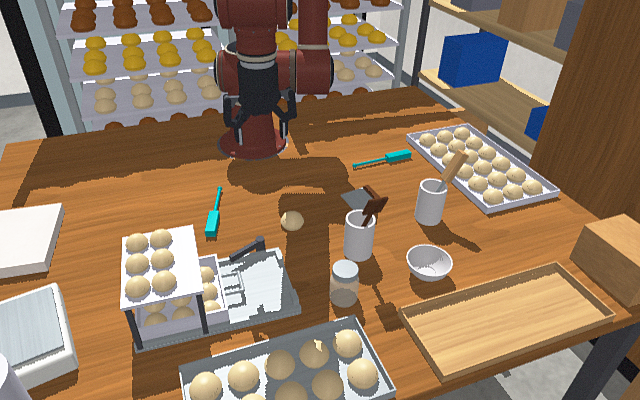

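Vision shows the real fingertips consistently about 34 mm above the reported TCP: 104 against 68, 69 against 34, and about 32 off at the start. The lateral position agrees. So the finger passed over the arm, and I'll allow for the offset. I'm repeating the push lower, with a check before contact.

```bash
python3 st.py 'toworld([-.084,-.044,.10])' 'np.stack([-a,b,[0,0,-1]],1)'
```

```text
t 4.92 pos [ 0.4818 -0.0875  0.2339] bay mm [-143.1 -138.8  233.9] 
R
 [[ 0.043  0.999  0.001]
 [ 0.999 -0.043 -0.001]
 [-0.001  0.001 -1.   ]] F [-0.3 -1.   0.2] w 0.996
to go, tool shares [-1.48  2.36  3.35]
turn tool, shares of 5deg [0.01 0.01 0.03]
```

Request:
carry_out(moves=[[[0, 0, 0, -0.5, 0.8, 0, -1], [0, 0, 0, -0.5, 0.8, 0, -1], [0, 0, 0, -0.48, 0.76, 0, -1], [0, 0, 0, 0, 0, 1, -1], [0, 0, 0, 0, 0, 1, -1], [0, 0, 0, 0, 0, 1, -1], [0, 0, 0, 0, 0, 1, -1], [0, 0, 0, 0, 0, 0.9, -1]]])

```text
time: 5.58
tool_pos: [0.5718, -0.1522, 0.0338]
tool_rot: [-0.001, 0.723, 0.691, -0.001]
contact_force: [0.4, -0.2, -0.2]
gripper_width: 0.001
```

Request:
carry_out(moves=[[[0, 0, 0, 0, 0, 0, -1], [0, 0, 0, 0, 0, 0.3, -1], [0, 0, 0, 0, 0, 0.3, -1], [0, 0, 0, 0, 0, 0, -1], [0, 0, 0, 0, 0, 0, -1]]])

```text
time: 6.0
tool_pos: [0.5743, -0.152, 0.015]
tool_rot: [0.001, 0.723, 0.691, 0.0]
contact_force: [-0.1, -0.6, 0.7]
gripper_width: 0.0
```

```bash
python3 st.py 'toworld([-.084,-.044,-.004])' 'np.stack([-a,b,[0,0,-1]],1)'; python3 snap.py 5;python3 - <<'E'
from h import *;from bay import *
f=dict(np.load('scene5.npz'));B=tobay(pts(f))*1000
for v in range(246,276,2): print(v,[ B[v,u0].round(0).tolist() for u0 in (245,248,250,253)])
cv2.imwrite('pics/z5.png',cv2.resize(f['frame'][190:310,190:330],None,fx=4,fy=4)[:,:,::-1])
E
```

```text
t 6.0 pos [ 0.5743 -0.152   0.015 ] bay mm [-82.9 -43.5  15. ] 
R
 [[ 0.045  0.999  0.002]
 [ 0.999 -0.045 -0.001]
 [-0.001  0.002 -1.   ]] F [-0.1 -0.6  0.7] w 0.0
to go, tool shares [ 0.03 -0.01  0.48]
turn tool, shares of 5deg [0.02 0.01 0.  ]
246 [[-76.0, -30.0, 97.0], [-84.0, -42.0, 84.0], [-87.0, -32.0, 92.0], [-92.0, -29.0, 93.0]]
248 [[-76.0, -30.0, 91.0], [-83.0, -37.0, 83.0], [-86.0, -31.0, 88.0], [-92.0, -29.0, 87.0]]
250 [[-76.0, -37.0, 79.0], [-81.0, -30.0, 84.0], [-86.0, -32.0, 81.0], [-93.0, -36.0, 76.0]]
252 [[-76.0, -37.0, 74.0], [-81.0, -32.0, 77.0], [-85.0, -31.0, 77.0], [-92.0, -35.0, 71.0]]
254 [[-75.0, -36.0, 69.0], [-81.0, -32.0, 71.0], [-85.0, -32.0, 70.0], [-92.0, -35.0, 65.0]]
256 [[-75.0, -35.0, 64.0], [-80.0, -29.0, 68.0], [-85.0, -32.0, 64.0], [-92.0, -36.0, 59.0]]
258 [[-74.0, -35.0, 59.0], [-80.0, -31.0, 61.0], [-84.0, -33.0, 57.0], [-91.0, -36.0, 53.0]]
260 [[-79.0, -81.0, 9.0], [-79.0, -30.0, 56.0], [-84.0, -30.0, 54.0], [-97.0, -76.0, 9.0]]
262 [[-78.0, -75.0, 8.0], [-85.0, -72.0, 9.0], [-89.0, -73.0, 7.0], [-95.0, -68.0, 10.0]]
264 [[-77.0, -68.0, 9.0], [-83.0, -66.0, 9.0], [-87.0, -64.0, 10.0], [-94.0, -65.0, 7.0]]
266 [[-76.0, -63.0, 7.0], [-82.0, -61.0, 7.0], [-86.0, -57.0, 10.0], [-93.0, -58.0, 8.0]]
268 [[-74.0, -54.0, 10.0], [-81.0, -56.0, 6.0], [-85.0, -52.0, 10.0], [-92.0, -53.0, 7.0]]
270 [[-73.0, -51.0, 8.0], [-80.0, -49.0, 8.0], [-84.0, -47.0, 8.0], [-90.0, -43.0, 10.0]]
272 [[-72.0, -46.0, 6.0], [-78.0, -40.0, 10.0], [-83.0, -41.0, 8.0], [-89.0, -38.0, 9.0]]
274 [[-71.0, -39.0, 7.0], [-77.0, -34.0, 10.0], [-82.0, -35.0, 8.0], [-88.0, -33.0, 9.0]]
```

View pics/z5.png

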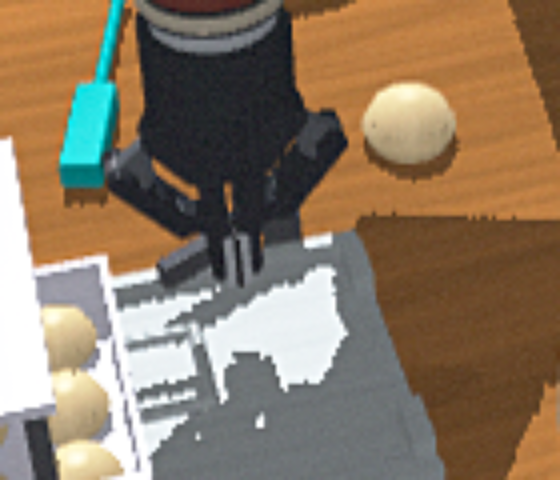

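Request:
carry_out(moves=[[[0, 0, 0, 0, 0, 0.3, -1], [0, 0, 0, 0, 0, 0.28, -1], [0, 0, 0, 0, 0, 0, -1], [0, 0, 0, 0, -0.25, 0, -1], [0, 0, 0, 0, -0.25, 0, -1], [0, 0, 0, 0, -0.25, 0, -1], [0, 0, 0, 0, 0, 0, -1]]])

```text
time: 6.68
tool_pos: [0.543, -0.1506, -0.0086]
tool_rot: [0.001, 0.723, 0.691, 0.0]
contact_force: [1.4, -0.4, -0.0]
gripper_width: -0.002
```

```bash
python3 st.py 'toworld([-.084,-.112,-.004])'; python3 snap.py 6;python3 - <<'E'
from h import *
f=dict(np.load('scene6.npz'))
cv2.imwrite('pics/z6.png',cv2.resize(f['frame'][190:310,190:330],None,fx=4,fy=4)[:,:,::-1])
E
```

```text
t 6.68 pos [ 0.543  -0.1506 -0.0086] bay mm [-82.9 -74.8  -8.6] 
R
 [[ 0.045  0.999  0.003]
 [ 0.999 -0.045 -0.001]
 [-0.001  0.003 -1.   ]] F [ 1.4 -0.4 -0. ] w -0.002
to go, tool shares [ 0.03 -0.93 -0.12]
```

View pics/z6.png

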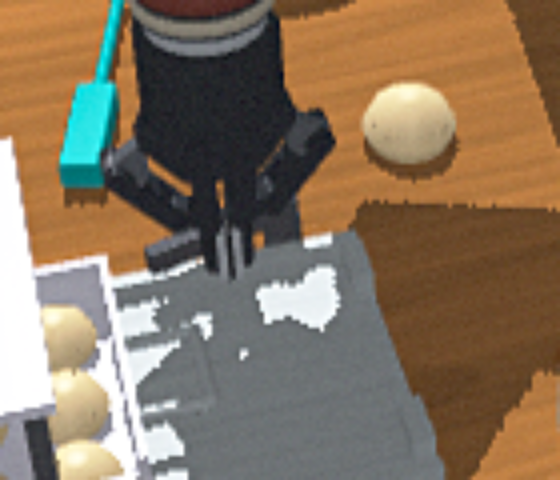

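The catch is turning: its free end moved from (185,260) to (160,252). I'll push on.

Request:
carry_out(moves=[[[0, 0, 0, 0, -0.25, 0, -1], [0, 0, 0, 0, -0.25, 0, -1], [0, 0, 0, 0, -0.25, 0, -1], [0, 0, 0, 0, -0.25, 0, -1], [0, 0, 0, 0, -0.1, 0, -1], [0, 0, 0, 0, 0.25, 0, -1], [0, 0, 0, 0, 0, -0.5, -1], [0, 0, 0, 0, 0, -1, -1]]])

```text
time: 7.45
tool_pos: [0.5046, -0.1463, 0.0452]
tool_rot: [-0.006, 0.723, 0.691, -0.003]
contact_force: [0.0, -0.1, -1.1]
gripper_width: 0.001
```

Request:
carry_out(moves=[[[0, 0, 0, 0, 0, -1, 0], [0, 0, 0, 0, 0, -1, 1], [0, 0, 0, 0, 0, -1, 1], [0, 0, 0, 0, 0, -1, 1], [0, 0, 0, 0.8, -0.5, 0, 1], [0, 0, 0, 1, 0, 0, 1], [0, 0, 0, 1, 0, 0, 1], [0, 0, 0, 1, 0, 0, 1]]])

```text
time: 8.12
tool_pos: [0.4956, 0.0057, 0.2106]
tool_rot: [-0.0, 0.723, 0.691, -0.0]
contact_force: [1.3, -0.1, -0.3]
gripper_width: 0.999
```

```bash
python3 st.py; python3 snap.py 7; python3 m2.py 7; cd pics; python3 -c "
import cv2,numpy as np
cv2.imwrite('ortho7.png',np.hstack([cv2.resize(cv2.imread('ortho_%s7.png'%n),(400,450)) for n in('top','scene')]))"
```

```text
t 8.12 pos [0.4956 0.0057 0.2106] bay mm [-236.8 -129.2  210.6] 
R
 [[ 0.046  0.999 -0.001]
 [ 0.999 -0.046  0.   ]
 [ 0.    -0.001 -1.   ]] F [ 1.3 -0.1 -0.3] w 0.999
```

View pics/ortho7.png

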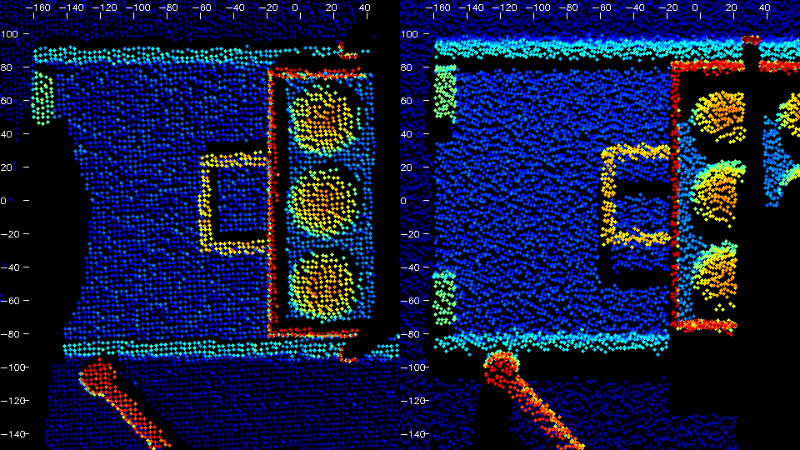

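View pics/scene7.png

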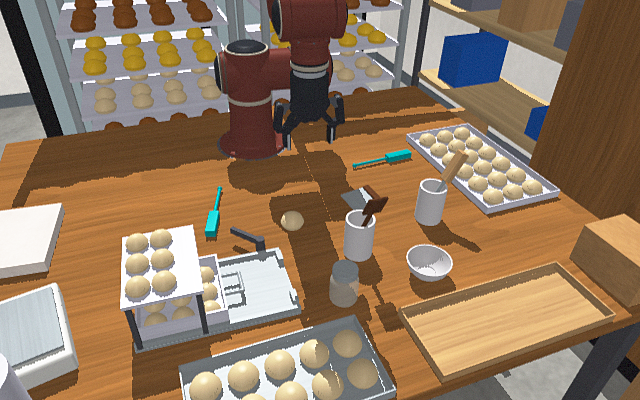

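The catch is now at about q ≈ 1.4, with its bar pointing outside the rail, and the tray hasn't moved. Next I'll fit the rod's handle as a 20×26 mm box.

```bash
cat > rod.py <<'E'
from h import *
import sys
from scipy.optimize import least_squares
from scipy.spatial.transform import Rotation as Ro
sfx=sys.argv[1]
PP=[]
for n in("top","scene"):
    f=dict(np.load(n+sfx+'.npz'));W=pts(f);m=np.all((W>[.46,.335,.112])&(W<[.60,.46,.24]),-1);I=f['frame'].astype(int)
    m&=(I[...,0]-I[...,2]>25)&(I[...,0]>90); PP.append(W[m]);print(n,m.sum(),W[m].max(0))
def res(x,P):
    # x: ball centre(3), rotvec
    R=Ro.from_rotvec(x[3:6]).as_matrix();L=(P-x[:3])@R-[0,0,.151]
    q=np.abs(L)-[.010,.013,.041]
    return np.linalg.norm(np.maximum(q,0),axis=1)+np.minimum(q.max(1),0)
d0=np.array([0,.46,.888]);
for tag,Ps in(("top",[PP[0]]),("scene",[PP[1]]),("both",PP)):
  best=None
  for roll in np.arange(0,180,30):
    z=d0;y=np.cross(z,[1,0,0]);y/=np.linalg.norm(y);x=np.cross(y,z);R0=np.stack([x,y,z],1)@Ro.from_euler('z',roll,degrees=True).as_matrix()
    x0=np.r_[np.array([.535,.37,.155])-.151*d0,Ro.from_matrix(R0).as_rotvec()]
    s=least_squares(lambda x:np.r_[np.concatenate([res(x,P) for P in Ps]),3*(x[2]-.0135)],x0,loss='soft_l1',f_scale=.003)
    if best is None or s.cost<best.cost:best=s
  R=Ro.from_rotvec(best.x[3:]).as_matrix();print(tag,'cost',best.cost*1e6/sum(map(len,Ps)),'ball',best.x[:3].round(4),'axis',R[:,2].round(3),'lean',np.degrees(np.arccos(R[2,2])).round(1),'xax',R[:,0].round(2),'grip',(best.x[:3]+.165*R[:,2]).round(4),'145:',(best.x[:3]+.145*R[:,2]).round(4))
E
python3 rod.py 7; python3 rod.py 0
```

```text
top 313 [0.54399275 0.40075362 0.19331   ]
scene 434 [0.55047521 0.39617044 0.19104822]
top cost 0.7208561657499596 ball [0.5294 0.3082 0.0126] axis [0.011 0.44  0.898] lean 26.1 xax [-0.01  0.9  -0.44] grip [0.5311 0.3809 0.1608] 145: [0.5309 0.3721 0.1428]
scene cost 0.9076593839718852 ball [0.53   0.3066 0.0135] axis [0.025 0.442 0.897] lean 26.3 xax [ 0.02  0.9  -0.44] grip [0.5341 0.3795 0.1615] 145: [0.5336 0.3707 0.1436]
both cost 1.0897973444927747 ball [0.5301 0.3074 0.013 ] axis [0.021 0.441 0.897] lean 26.2 xax [ 0.03  0.9  -0.44] grip [0.5335 0.3801 0.1611] 145: [0.5331 0.3713 0.1431]
top 281 [0.54460324 0.40172782 0.19174199]
scene 434 [0.55007218 0.39880072 0.19048924]
top cost 0.9082662554925336 ball [0.5327 0.308  0.0129] axis [-0.007  0.442  0.897] lean 26.2 xax [-0.    0.9  -0.44] grip [0.5316 0.3809 0.1609] 145: [0.5317 0.3721 0.143 ]
scene cost 0.9329049231590104 ball [0.5313 0.3066 0.0135] axis [0.015 0.44  0.898] lean 26.1 xax [ 0.04  0.9  -0.44] grip [0.5338 0.3792 0.1616] 145: [0.5335 0.3704 0.1437]
both cost 1.1478314144171002 ball [0.5326 0.3071 0.0133] axis [0.005 0.442 0.897] lean 26.2 xax [ 0.05  0.9  -0.44] grip [0.5333 0.38   0.1613] 145: [0.5332 0.3711 0.1434]
```

```bash
cat > rodT.py <<'E'
import numpy as np
d=np.array([.010,.4415,.897]);d/=np.linalg.norm(d)
x=np.array([.03,.9,-.44]);x-=x@d*d;x/=np.linalg.norm(x)
G=np.stack([x,np.cross(-d,x),-d],1)
ball=np.array([.5312,.3073,.0132]); OFF=.035
def rep(s,back=0): return ball+d*(s-.0187-OFF+back)
E
sed -i 's/^import sys/import sys\nfrom rodT import *\nimport rodT/' st.py; sed -i 's/^from bay import \*/from bay import a,b,O,R,tobay,toworld/' st.py
python3 st.py 'rep(.150,.15)' 'G'; python3 -c "
from rodT import *;print(rep(.15),rep(.15,.15),G.round(3))"
```

```text
t 8.22 pos [0.4955 0.0089 0.2102] bay mm [-240.1 -129.4  210.2] 
R
 [[ 0.038  0.999 -0.002]
 [ 0.999 -0.038  0.002]
 [ 0.002 -0.002 -1.   ]] F [ 0.4 -0.4  0. ] w 1.002
to go, tool shares [10.21  0.57 -0.58]
turn tool, shares of 5deg [-0.09 -5.26 -0.06]
[0.53216318 0.34982429 0.09959703] [0.53366345 0.4160615  0.23417185] [[ 0.03   1.    -0.01 ]
 [ 0.897 -0.031 -0.442]
 [-0.442  0.004 -0.897]]
```

Request:
carry_out(moves=[[[0, 0, 0, 0, 0, -0.9, 1], [0, 0, 0, 0, 0, -0.9, 1], [0, 0, 0, 0.8, 0, -0.5, 1], [0, 0, 0, 1, 0, 0, 1], [0, 0, 0, 1, 0.1, 0, 1], [0, 0, 0, 1, 0.1, 0, 1], [0, 0, 0, 1, 0.1, 0, 1], [0, 0, 0, 1, 0.1, 0, 1]]])

```text
time: 8.88
tool_pos: [0.5225, 0.2365, 0.302]
tool_rot: [-0.0, 0.723, 0.691, -0.001]
contact_force: [1.0, -0.0, 0.6]
gripper_width: 0.999
```

Request:
carry_out(moves=[[[0, 0, 0, 1, 0.1, 0, 1], [0, 0, 0, 1, 0.1, 0, 1], [0, 0, 0, 1, 0, 0, 1], [0, -1, 0, 0.7, 0, 0, 1], [0, -1, 0, 0.6, 0, 0, 1], [0, -1, 0, 0, 0, 0, 1], [0, -1, 0, 0, 0, 0, 1], [0, -1, 0, 0, 0, 0, 1]]])

```text
time: 9.55
tool_pos: [0.5383, 0.4069, 0.2999]
tool_rot: [0.151, 0.705, 0.674, -0.159]
contact_force: [0.2, -0.2, 0.6]
gripper_width: 1.002
```

Request:
carry_out(moves=[[[0, -0.25, 0, 0, 0, 0, 1], [0, 0, 0, 0, 0, 0, 1]]])

```text
time: 9.72
tool_pos: [0.5379, 0.4072, 0.2975]
tool_rot: [0.157, 0.703, 0.674, -0.166]
contact_force: [0.2, 0.2, 0.8]
gripper_width: 0.995
```

```bash
python3 st.py 'rep(.150,.10)' 'G'; python3 snap.py 8
```

```text
t 9.72 pos [0.5379 0.4072 0.2975] bay mm [-639.8 -105.   297.5] 
R
 [[ 0.037  0.999 -0.023]
 [ 0.895 -0.043 -0.444]
 [-0.445 -0.004 -0.896]] F [0.2 0.2 0.8] w 0.995
to go, tool shares [ 0.9  -0.09  2.57]
turn tool, shares of 5deg [-0.15  0.04 -0.08]
```

View pics/scene8.png

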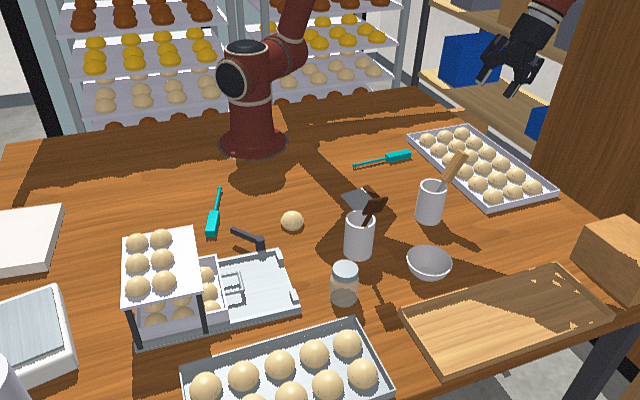

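```bash
cat > tipchk.py <<'E'
from h import *
import sys
from plant import state
from scipy.spatial.transform import Rotation as Ro
s=state();q=s['tool_rot'];R=Ro.from_quat([q[1],q[2],q[3],q[0]]).as_matrix();p=s['tool_pos']
for n in('top','scene'):
    f=dict(np.load(f'{n}{sys.argv[1]}.npz'));L=(pts(f)-p)@R*1000
    m=(np.abs(L[...,0])<75)&(np.abs(L[...,1])<60)&(L[...,2]>-200)&(L[...,2]<20)
    P=L[m];
    if not len(P):continue
    for lo in range(-110,21,5):
        k=(P[:,2]>=lo)&(P[:,2]<lo+5)
        if k.sum():print(n,lo,k.sum(),'x',P[k,0].min().round(),P[k,0].max().round(),np.median(P[k,0][P[k,0]<0]).round(),np.median(P[k,0][P[k,0]>0]).round(),'y',P[k,1].min().round(),P[k,1].max().round())
E
python3 tipchk.py 8
```

```text
top -110 42 x -70.0 43.0 -38.0 37.0 y -20.0 9.0
top -105 44 x -71.0 72.0 -66.0 35.0 y -19.0 9.0
top -100 76 x -73.0 72.0 -66.0 65.0 y -18.0 10.0
top -95 55 x -73.0 74.0 -68.0 67.0 y -16.0 9.0
top -90 12 x -70.0 46.0 -53.0 46.0 y -16.0 7.0
top -85 6 x -48.0 52.0 -47.0 49.0 y -14.0 -12.0
top -80 18 x -54.0 55.0 -52.0 47.0 y -13.0 3.0
top -75 35 x -55.0 52.0 -52.0 48.0 y -14.0 4.0
top -70 30 x -55.0 49.0 -52.0 46.0 y -13.0 8.0
top -65 34 x -55.0 52.0 -49.0 46.0 y -14.0 9.0
top -60 37 x -54.0 48.0 -52.0 46.0 y -13.0 8.0
top -55 37 x -54.0 52.0 -50.0 47.0 y -14.0 8.0
top -50 19 x -52.0 48.0 -47.0 46.0 y -13.0 9.0
top -45 19 x -48.0 49.0 -46.0 46.0 y -12.0 7.0
scene -110 144 x -73.0 74.0 -41.0 32.0 y -12.0 20.0
scene -105 132 x -74.0 73.0 -44.0 33.0 y -13.0 18.0
scene -100 114 x -74.0 74.0 -64.0 46.0 y -14.0 17.0
scene -95 98 x -75.0 73.0 -67.0 47.0 y -13.0 16.0
scene -90 74 x -72.0 71.0 -61.0 45.0 y -9.0 16.0
scene -85 49 x -61.0 60.0 -56.0 47.0 y -10.0 14.0
scene -80 53 x -59.0 58.0 -54.0 44.0 y -13.0 14.0
scene -75 55 x -59.0 57.0 -52.0 44.0 y -13.0 13.0
scene -70 50 x -57.0 56.0 -53.0 44.0 y -10.0 15.0
scene -65 52 x -57.0 56.0 -54.0 44.0 y -11.0 12.0
scene -60 52 x -58.0 55.0 -52.0 44.0 y -10.0 13.0
scene -55 51 x -57.0 55.0 -53.0 44.0 y -10.0 13.0
scene -50 42 x -55.0 49.0 -48.0 44.0 y -9.0 13.0
scene -45 15 x -50.0 46.0 -49.0 45.0 y -11.0 11.0
```

Request:
carry_out(moves=[[[-0.15, 0, -0.08, 0.9, -0.09, 0, 1], [0, 0, 0, 0, 0, 0.8, 1], [0, 0, 0, 0, 0, 0.9, 1], [0, 0, 0, 0, 0, 0.8, 1], [0, 0, 0, 0, 0, 0, 1], [0, 0, 0, 0, 0, 0, 1]]])

```text
time: 10.32
tool_pos: [0.5349, 0.3928, 0.194]
tool_rot: [0.16, 0.701, 0.676, -0.162]
contact_force: [0.1, -0.2, 0.2]
gripper_width: 0.996
```

```bash
python3 st.py 'rep(.150,0)' 'G'; python3 snap.py 9; python3 tipchk.py 9 | grep scene | tail -14; python3 -c "
from h import *
f=dict(np.load('scene9.npz'));cv2.imwrite('pics/z9.png',cv2.resize(f['frame'][80:260,350:560],None,fx=3,fy=3)[:,:,::-1])"
```

```text
t 10.32 pos [0.5349 0.3928 0.194 ] bay mm [-625.3 -107.3  194. ] 
R
 [[ 0.034  0.999 -0.01 ]
 [ 0.896 -0.035 -0.444]
 [-0.444  0.006 -0.896]] F [ 0.1 -0.2  0.2] w 0.996
to go, tool shares [ 0.08 -0.05  2.59]
turn tool, shares of 5deg [ 0.    0.03 -0.05]
scene -100 91 x -75.0 73.0 -63.0 43.0 y -14.0 18.0
scene -95 81 x -75.0 72.0 -57.0 47.0 y -12.0 15.0
scene -90 67 x -74.0 70.0 -60.0 46.0 y -10.0 16.0
scene -85 40 x -64.0 51.0 -57.0 45.0 y -10.0 14.0
scene -80 47 x -59.0 57.0 -53.0 44.0 y -10.0 14.0
scene -75 46 x -59.0 57.0 -53.0 43.0 y -10.0 14.0
scene -70 44 x -58.0 58.0 -53.0 43.0 y -10.0 13.0
scene -65 47 x -59.0 53.0 -54.0 43.0 y -11.0 12.0
scene -60 43 x -58.0 58.0 -54.0 43.0 y -9.0 12.0
scene -55 47 x -61.0 57.0 -53.0 42.0 y -10.0 14.0
scene -50 38 x -55.0 47.0 -50.0 42.0 y -10.0 13.0
scene -45 21 x -52.0 49.0 -49.0 44.0 y -10.0 11.0
scene 10 23 x -9.0 10.0 -5.0 3.0 y -10.0 13.0
scene 15 27 x -11.0 8.0 -8.0 5.0 y -13.0 12.0
```

View pics/z9.png

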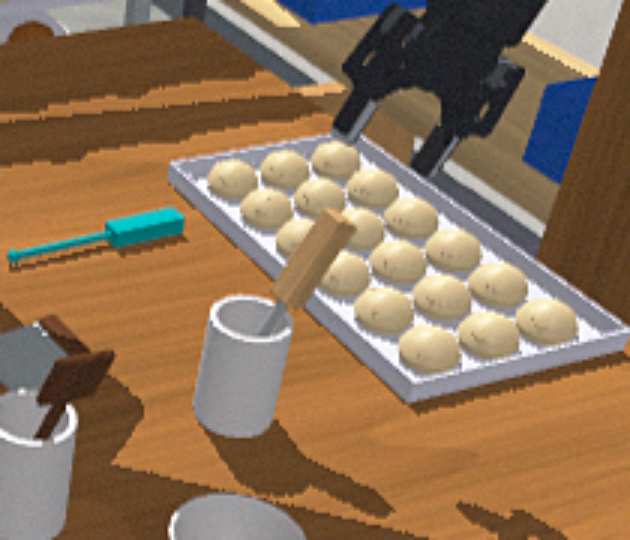

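The handle is centred in the tool frame (x -9..10, y -10..13). I'll advance along its axis and grip.

Request:
carry_out(moves=[[[0, 0, 0, 0, -0.03, 0.7, 1], [0, 0, 0, 0, 0, 0.7, 1], [0, 0, 0, 0, 0, 0.6, 1], [0, 0, 0, 0, 0, 0.6, 1], [0, 0, 0, 0, 0, 0, 1], [0, 0, 0, 0, 0, 0, -1], [0, 0, 0, 0, 0, 0, -1], [0, 0, 0, 0, 0, 0, -1]]])

```text
time: 11.08
tool_pos: [0.5352, 0.3508, 0.1051]
tool_rot: [0.161, 0.701, 0.677, -0.157]
contact_force: [-0.4, 0.9, 0.3]
gripper_width: 0.603
```

Request:
carry_out(moves=[[[0, 0, 0, 0, 0, 0, -1], [0, 0, 0, 0, 0, 0, -1], [0, 0, 0, 0, 0, 0, -1], [0, 0, 0, 0, 0, 0, -1], [0, 0, 0, 0, 0, 0, -1]]])

```text
time: 11.5
tool_pos: [0.534, 0.35, 0.1027]
tool_rot: [0.161, 0.701, 0.677, -0.159]
contact_force: [-0.3, 4.5, 4.3]
gripper_width: 0.23
```

```bash
python3 st.py 'rep(.150,0)' 'G'; python3 snap.py 10; python3 -c "
from h import *
f=dict(np.load('scene10.npz'));cv2.imwrite('pics/z10.png',cv2.resize(f['frame'][80:260,350:560],None,fx=3,fy=3)[:,:,::-1])"
```

```text
t 11.5 pos [0.534  0.35   0.1027] bay mm [-582.5 -106.4  102.7] 
R
 [[ 0.033  0.999 -0.005]
 [ 0.897 -0.032 -0.44 ]
 [-0.44   0.01  -0.898]] F [-0.3  4.5  4.3] w 0.23
to go, tool shares [ 0.03 -0.05  0.07]
turn tool, shares of 5deg [ 0.06 -0.02 -0.04]
```

View pics/z10.png

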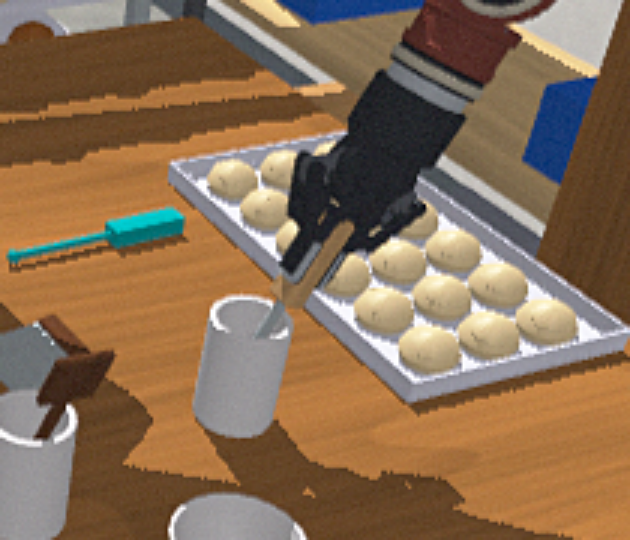

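Request:
carry_out(moves=[[[0, 0, 0, -0.06, 0, -0.25, -1], [0, 0, 0, -0.1, 0, -0.45, -1], [0, 0, 0, -0.15, 0, -0.7, -1], [0, 0, 0, -0.15, 0, -0.7, -1], [0, 0, 0, -0.15, 0, -0.7, -1], [0, 0, 0, -0.15, 0, -0.7, -1], [0, 0, 0, -0.2, 0, -0.6, -1], [0, 0, 0, 0, 0, 0, -1]]])

```text
time: 12.27
tool_pos: [0.5348, 0.388, 0.2722]
tool_rot: [0.162, 0.701, 0.676, -0.156]
contact_force: [0.9, 0.4, 1.0]
gripper_width: 0.226
```

```bash
python3 st.py; python3 snap.py 11; python3 -c "
from h import *
f=dict(np.load('scene11.npz'));cv2.imwrite('pics/z11.png',cv2.resize(f['frame'][40:260,350:560],None,fx=2.5,fy=2.5)[:,:,::-1])"
```

```text
t 12.27 pos [0.5348 0.388  0.2722] bay mm [-620.5 -107.3  272.2] 
R
 [[ 0.036  0.999 -0.   ]
 [ 0.898 -0.033 -0.439]
 [-0.439  0.016 -0.898]] F [0.9 0.4 1. ] w 0.226
```

View pics/z11.png

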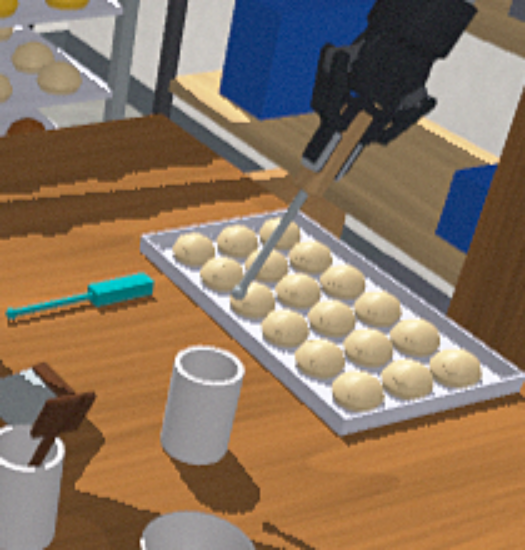

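The rod is out, the crock is upright, and the grip width of 0.226 × 85 ≈ 19 mm is right. Now I'll turn it upright while rising.

Request:
carry_out(moves=[[[0, 0.9, 0, 0, 0, -0.5, -1], [0, 0.9, 0, 0, 0, -0.5, -1], [0, 0.9, 0, 0, 0, -0.5, -1], [0, 0.9, 0, 0, 0, -0.5, -1], [0, 0.9, 0, 0, 0, -0.5, -1], [0, 0.7, 0, 0, 0, 0, -1], [0, 0, 0, -0.5, 0, 0, -1], [0, 0, 0, 0, 0, 0, -1]]])

```text
time: 13.03
tool_pos: [0.5326, 0.3928, 0.3585]
tool_rot: [0.005, 0.72, 0.694, -0.001]
contact_force: [0.0, -0.4, -0.5]
gripper_width: 0.226
```

```bash
python3 st.py 'toworld([-.039,0,.36])' 'np.stack([-a,b,[0,0,-1]],1)'
```

```text
t 13.03 pos [0.5326 0.3928 0.3585] bay mm [-625.2 -109.6  358.5] 
R
 [[ 0.036  0.999  0.006]
 [ 0.999 -0.036 -0.009]
 [-0.008  0.006 -1.   ]] F [ 0.  -0.4 -0.5] w 0.226
to go, tool shares [-14.68   2.61   0.1 ]
turn tool, shares of 5deg [0.07 0.1  0.1 ]
```

Request:
carry_out(moves=[[[0.07, 0.1, 0.1, -0.6, 0.1, 0, -1], [0, 0, 0, -0.95, 0.17, 0, -1], [0, 0, 0, -0.95, 0.17, 0, -1], [0, 0, 0, -0.95, 0.17, 0, -1], [0, 0, 0, -0.95, 0.17, 0, -1], [0, 0, 0, -0.95, 0.17, 0, -1], [0, 0, 0, -0.95, 0.17, 0, -1], [0, 0, 0, -0.95, 0.17, 0, -1]]])

```text
time: 13.7
tool_pos: [0.5716, 0.1027, 0.3564]
tool_rot: [-0.002, 0.722, 0.692, 0.0]
contact_force: [0.5, 0.2, -1.3]
gripper_width: 0.229
```

Request:
carry_out(moves=[[[0, 0, 0, -0.95, 0.17, 0, -1], [0, 0, 0, -0.95, 0.17, 0, -1], [0, 0, 0, -0.95, 0.17, 0, -1], [0, 0, 0, -0.95, 0.17, 0, -1], [0, 0, 0, -0.95, 0.17, 0, -1], [0, 0, 0, -0.95, 0.17, 0, -1], [0, 0, 0, -0.95, 0.17, 0, -1], [0, 0, 0, -0.5, 0.1, 0, -1]]])

```text
time: 14.37
tool_pos: [0.6112, -0.1871, 0.3544]
tool_rot: [-0.003, 0.723, 0.691, 0.0]
contact_force: [-0.3, -0.1, -2.1]
gripper_width: 0.223
```

Request:
carry_out(moves=[[[0, 0, 0, 0, 0, 0, -1], [0, 0, 0, 0, 0, 0, -1], [0, 0, 0, 0, 0, 0.5, -1], [0, 0, 0, 0, 0, 0.5, -1], [0, 0, 0, 0, 0, 0.5, -1], [0, 0, 0, 0, 0, 0.5, -1], [0, 0, 0, 0, 0, 0, -1]]])

```text
time: 14.95
tool_pos: [0.6099, -0.1802, 0.2715]
tool_rot: [-0.006, 0.721, 0.693, 0.0]
contact_force: [-0.8, 0.8, -2.4]
gripper_width: 0.226
```

```bash
python3 st.py 'toworld([-.039,0,.17])' 'np.stack([-a,b,[0,0,-1]],1)'; python3 snap.py 12; cat > ball.py <<'E'
from h import *;from bay import a,b,O,R,tobay,toworld
import sys
from plant import state
from scipy.spatial.transform import Rotation as Ro
s=state();q=s['tool_rot'];Rt=Ro.from_quat([q[1],q[2],q[3],q[0]]).as_matrix();p=s['tool_pos']
for n in('scene','top'):
    f=dict(np.load(f'{n}{sys.argv[1]}.npz'));W=pts(f);L=(W-p)@Rt*1000
    m=(np.abs(L[...,0])<25)&(np.abs(L[...,1])<25)&(L[...,2]>-30)&(L[...,2]<115)&(tobay(W)[...,2]>.045)
    P=L[m];B=tobay(W[m])*1000
    for lo in range(-30,115,10):
        k=(P[:,2]>=lo)&(P[:,2]<lo+10)
        if k.sum():print(n,lo,k.sum(),'tool x',P[k,0].min().round(),P[k,0].max().round(),'y',P[k,1].min().round(),P[k,1].max().round(),'bay med',np.median(B[k],0).round(1),'zmin',B[k,2].min().round(1))
E
python3 ball.py 12; python3 -c "
from h import *
f=dict(np.load('scene12.npz'));cv2.imwrite('pics/z12.png',cv2.resize(f['frame'][130:350,110:340],None,fx=2.5,fy=2.5)[:,:,::-1])"
```

```text
t 14.95 pos [ 0.6099 -0.1802  0.2715] bay mm [-56.3  -6.6 271.5] 
R
 [[ 0.04   0.999 -0.008]
 [ 0.999 -0.04   0.009]
 [ 0.009 -0.008 -1.   ]] F [-0.8  0.8 -2.4] w 0.226
to go, tool shares [-0.45  0.18  2.53]
turn tool, shares of 5deg [-0.09 -0.1   0.06]
scene -30 57 tool x -9.0 14.0 y 6.0 13.0 bay med [-55.6   5.6 302.1] zmin 297.1
scene -20 57 tool x -9.0 10.0 y -11.0 13.0 bay med [-55.    5.7 292. ] zmin 287.0
scene -10 9 tool x -6.0 4.0 y -0.0 10.0 bay med [-55.1  -2.6 279. ] zmin 278.0
scene 0 24 tool x -4.0 5.0 y -3.0 4.0 bay med [-55.2  -3.1 272.7] zmin 267.2
scene 10 21 tool x -3.0 5.0 y -2.0 3.0 bay med [-55.2  -3.9 262.1] zmin 257.3
scene 20 23 tool x -4.0 5.0 y -3.0 4.0 bay med [-56.1  -4.4 252.1] zmin 247.0
scene 30 22 tool x -3.0 5.0 y -2.0 3.0 bay med [-55.9  -4.8 240.8] zmin 237.5
scene 40 20 tool x -3.0 5.0 y -3.0 3.0 bay med [-55.9  -3.6 231.3] zmin 227.2
scene 50 21 tool x -3.0 4.0 y -3.0 4.0 bay med [-55.7  -4.2 223.2] zmin 217.4
scene 60 19 tool x -3.0 5.0 y -1.0 3.0 bay med [-56.2  -4.5 211.8] zmin 207.3
scene 70 20 tool x -3.0 5.0 y -3.0 4.0 bay med [-56.   -4.8 202.4] zmin 197.2
scene 80 19 tool x -3.0 5.0 y -3.0 3.0 bay med [-56.6  -4.6 191.7] zmin 188.0
scene 90 28 tool x -5.0 6.0 y -4.0 5.0 bay med [-56.   -4.5 180.6] zmin 177.1
scene 100 16 tool x -6.0 8.0 y -4.0 3.0 bay med [-55.9  -3.9 174.3] zmin 169.7
```

View pics/z12.png

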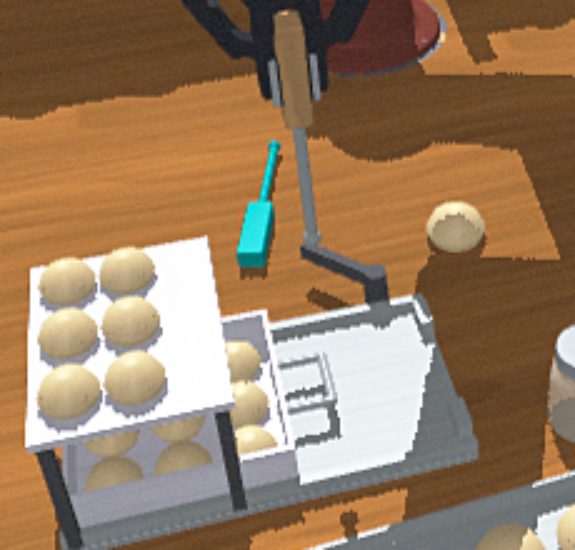

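Request:
carry_out(moves=[[[-0.09, -0.1, 0.06, -0.43, 0.18, 0, -1], [0, 0, 0, 0, 0, 0.5, -1], [0, 0, 0, 0, 0, 0.8, -1], [0, 0, 0, 0, 0, 0.6, -1], [0, 0, 0, 0, 0, 0.3, -1], [0, 0, 0, 0, 0, 0, -1], [0, 0, 0, 0, 0, 0, -1]]])

```text
time: 15.63
tool_pos: [0.6205, -0.2012, 0.1916]
tool_rot: [0.006, 0.723, 0.69, 0.002]
contact_force: [-0.7, 1.5, 0.1]
gripper_width: 0.225
```

```bash
python3 st.py 'toworld([-.039,0.0,.117])' 'np.stack([-a,b,[0,0,-1]],1)'; python3 snap.py 13; python3 ball.py 13|tail -8; python3 -c "
from h import *
f=dict(np.load('scene13.npz'));cv2.imwrite('pics/z13.png',cv2.resize(f['frame'][180:340,150:310],None,fx=3.5,fy=3.5)[:,:,::-1])"
```

```text
t 15.63 pos [ 0.6205 -0.2012  0.1916] bay mm [-35.7   4.9 191.6] 
R
 [[ 0.047  0.999  0.011]
 [ 0.999 -0.046 -0.005]
 [-0.005  0.011 -1.   ]] F [-0.7  1.5  0.1] w 0.225
to go, tool shares [ 0.09 -0.14  1.86]
turn tool, shares of 5deg [ 0.13  0.06 -0.02]
scene 30 17 tool x -4.0 4.0 y -1.0 4.0 bay med [-35.8   7.7 159. ] zmin 154.7
scene 40 22 tool x -4.0 5.0 y -2.0 3.0 bay med [-35.3   8.1 147.9] zmin 144.0
scene 50 15 tool x -4.0 4.0 y -1.0 4.0 bay med [-34.8   7.4 139.1] zmin 133.9
scene 60 16 tool x -3.0 5.0 y -3.0 4.0 bay med [-35.1   7.7 128.8] zmin 125.2
scene 70 21 tool x -4.0 4.0 y -4.0 5.0 bay med [-34.9   8.7 119.8] zmin 114.3
scene 80 15 tool x -3.0 5.0 y -2.0 4.0 bay med [-34.9   8.1 108.9] zmin 103.9
scene 90 29 tool x -6.0 6.0 y -4.0 5.0 bay med [-35.7   8.7  97.6] zmin 94.2
scene 100 7 tool x -5.0 5.0 y -1.0 5.0 bay med [-34.    9.1  92.8] zmin 89.9
```

View pics/z13.png

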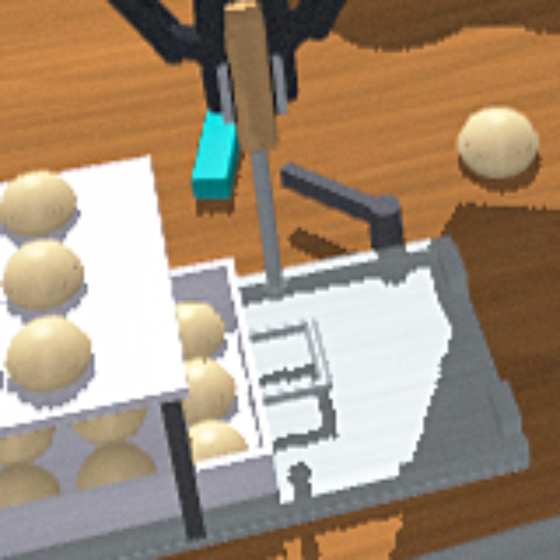

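Request:
carry_out(moves=[[[0.1, 0.05, 0, 0.07, -0.1, 0.2, -1], [0, 0, 0, 0, 0, 0.5, -1], [0, 0, 0, 0, 0, 0.5, -1], [0, 0, 0, 0, 0, 0, -1], [0, 0, 0, 0, 0, 0, -1], [0, 0, 0, 0, 0, 0, -1]]])

```text
time: 16.23
tool_pos: [0.6169, -0.1982, 0.1441]
tool_rot: [0.002, 0.723, 0.691, 0.001]
contact_force: [-0.3, 0.8, -0.7]
gripper_width: 0.226
```

```bash
python3 st.py 'toworld([-.039,0.0,.117])' 'np.stack([-a,b,[0,0,-1]],1)'; python3 snap.py 14; python3 ball.py 14|tail -8; python3 m2.py 14; python3 -c "
from h import *
f=dict(np.load('scene14.npz'));cv2.imwrite('pics/z14.png',cv2.resize(f['frame'][200:320,170:290],None,fx=4.5,fy=4.5)[:,:,::-1])"
```

```text
t 16.23 pos [ 0.6169 -0.1982  0.1441] bay mm [-38.6   1.2 144.1] 
R
 [[ 0.046  0.999  0.004]
 [ 0.999 -0.046 -0.001]
 [-0.001  0.004 -1.   ]] F [-0.3  0.8 -0.7] w 0.226
to go, tool shares [ 0.01 -0.03  0.68]
turn tool, shares of 5deg [ 0.04  0.01 -0.02]
scene 20 16 tool x -4.0 3.0 y -1.0 3.0 bay med [-37.4   3.6 119.8] zmin 115.6
scene 30 17 tool x -4.0 5.0 y -1.0 5.0 bay med [-38.6   2.7 109.9] zmin 105.1
scene 40 17 tool x -4.0 4.0 y -2.0 4.0 bay med [-37.8   3.9 100.6] zmin 95.0
scene 50 16 tool x -4.0 4.0 y -1.0 4.0 bay med [-38.4   3.4  90.3] zmin 85.5
scene 60 19 tool x -4.0 4.0 y -1.0 5.0 bay med [-39.1   4.1  80.2] zmin 75.5
scene 70 14 tool x -4.0 5.0 y -1.0 3.0 bay med [-38.5   3.7  68.1] zmin 65.1
scene 80 15 tool x -4.0 4.0 y -3.0 4.0 bay med [-38.    2.3  60.4] zmin 55.6
scene 90 57 tool x -25.0 7.0 y -23.0 22.0 bay med [-16.9   3.3  47.5] zmin 45.1
```

View pics/z14.png

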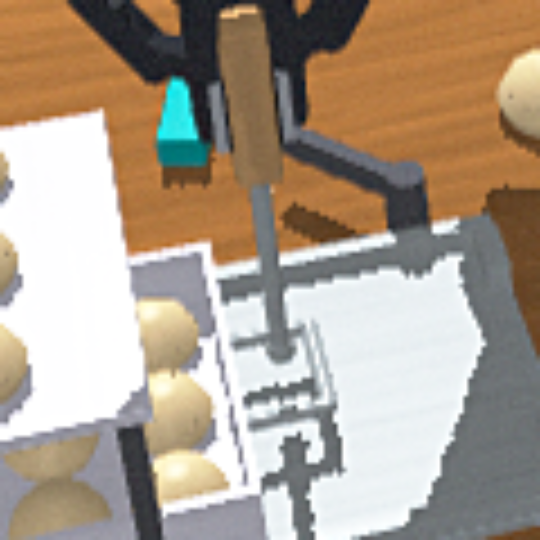

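View pics/ortho_scene14.png

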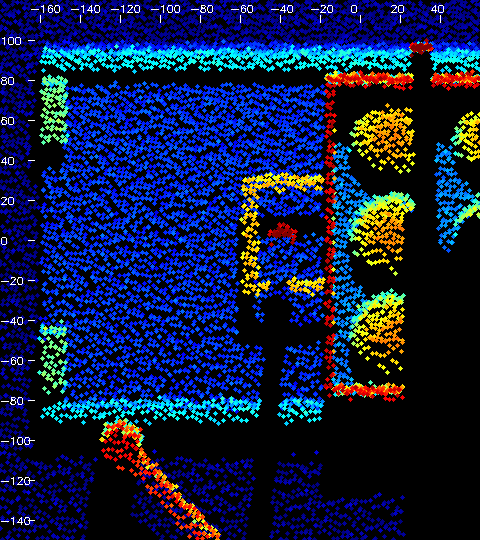

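The ball is centred in the loop opening. I'll lower it and start drawing.

Request:
carry_out(moves=[[[0, 0, 0, 0, 0, 0.3, -1], [0, 0, 0, 0, 0, 0.35, -1], [0, 0, 0, 0, 0, 0, -1], [0, 0, 0, 0.15, 0, 0, -1], [0, 0, 0, 0.15, 0, 0, -1], [0, 0, 0, 0.15, 0, 0, -1], [0, 0, 0, 0.15, 0, 0, -1], [0, 0, 0, 0.15, 0, 0, -1]]])

```text
time: 17.0
tool_pos: [0.6174, -0.1671, 0.1161]
tool_rot: [0.0, 0.723, 0.691, 0.0]
contact_force: [-0.7, -1.8, -2.2]
gripper_width: 0.228
```

```bash
python3 st.py 'toworld([-.183,0.0,.117])' 'np.stack([-a,b,[0,0,-1]],1)'; python3 snap.py 15; python3 -c "
from h import *
f=dict(np.load('scene15.npz'));cv2.imwrite('pics/z15.png',cv2.resize(f['frame'][200:320,170:310],None,fx=4.5,fy=4.5)[:,:,::-1])"
```

```text
t 17.0 pos [ 0.6174 -0.1671  0.1161] bay mm [-69.7   0.2 116.1] 
R
 [[ 0.046  0.999  0.001]
 [ 0.999 -0.046 -0.   ]
 [-0.     0.001 -1.   ]] F [-0.7 -1.8 -2.2] w 0.228
to go, tool shares [ 2.83 -0.01 -0.02]
turn tool, shares of 5deg [ 0.01  0.   -0.01]
```

View pics/z15.png

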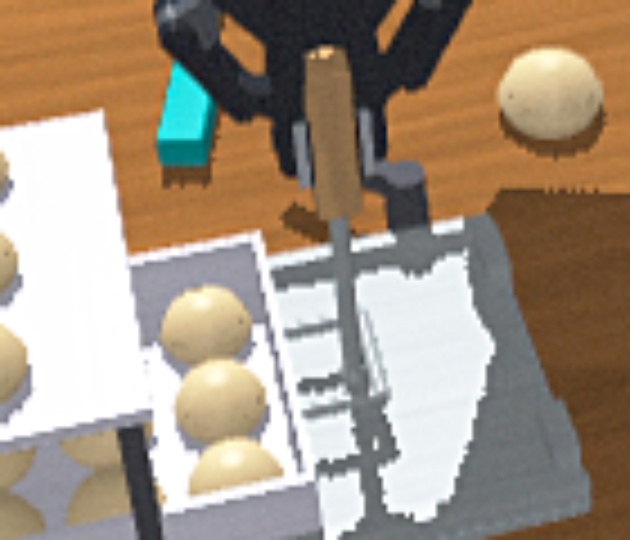

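The tray is following: its front has moved from crop x≈215 to 265. I'll keep drawing.

Request:
carry_out(moves=[[[0, 0, 0, 0.2, 0, 0, -1], [0, 0, 0, 0.2, 0, 0, -1], [0, 0, 0, 0.2, 0, 0, -1], [0, 0, 0, 0.2, 0, 0, -1], [0, 0, 0, 0.2, 0, 0, -1], [0, 0, 0, 0.2, 0, 0, -1], [0, 0, 0, 0.2, 0, 0, -1], [0, 0, 0, 0.2, 0, 0, -1]]])

```text
time: 17.77
tool_pos: [0.6207, -0.1033, 0.1167]
tool_rot: [0.001, 0.723, 0.691, 0.001]
contact_force: [-0.1, -2.5, -0.1]
gripper_width: 0.223
```

Request:
carry_out(moves=[[[0, 0, 0, 0.2, 0, 0, -1], [0, 0, 0, 0.2, 0, 0, -1], [0, 0, 0, 0.15, 0, 0, -1], [0, 0, 0, 0.15, 0, 0, -1], [0, 0, 0, 0.1, 0, 0, -1], [0, 0, 0, 0.1, 0, 0, -1], [0, 0, 0, 0.1, 0, 0, -1]]])

```text
time: 18.35
tool_pos: [0.6226, -0.0639, 0.1166]
tool_rot: [0.001, 0.723, 0.69, 0.001]
contact_force: [-0.3, -3.3, -0.3]
gripper_width: 0.231
```

```bash
python3 st.py 'toworld([-.183,0.0,.117])' 'np.stack([-a,b,[0,0,-1]],1)'; python3 snap.py 16; python3 m2.py 16;python3 -c "
from h import *
f=dict(np.load('scene16.npz'));cv2.imwrite('pics/z16.png',cv2.resize(f['frame'][180:340,170:370],None,fx=3,fy=3)[:,:,::-1])"
```

```text
t 18.35 pos [ 0.6226 -0.0639  0.1166] bay mm [-173.     0.8  116.6] 
R
 [[ 0.047  0.999  0.002]
 [ 0.999 -0.047 -0.   ]
 [-0.     0.002 -1.   ]] F [-0.3 -3.3 -0.3] w 0.231
to go, tool shares [ 0.25 -0.02 -0.01]
turn tool, shares of 5deg [ 0.02  0.   -0.02]
```

View pics/z16.png

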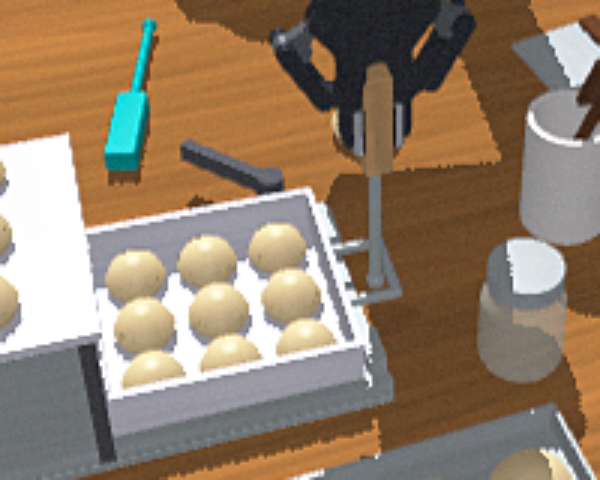

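View pics/ortho_scene16.png

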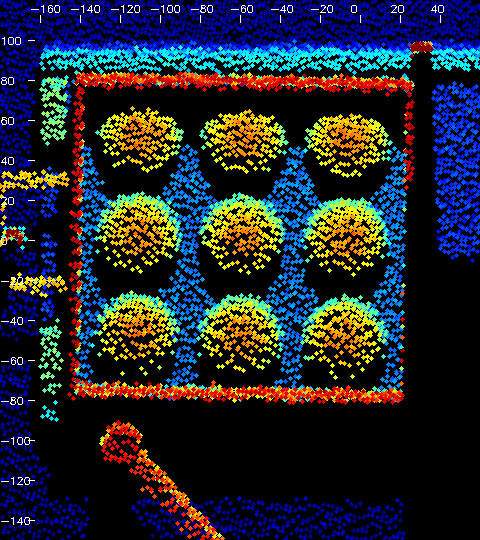

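The front is within about 4–8 mm of the stops, with no contact yet. I'll creep on until the force rises.

Request:
carry_out(moves=[[[0, 0, 0, 0.06, 0, 0, -1], [0, 0, 0, 0.06, 0, 0, -1], [0, 0, 0, 0.05, 0, 0, -1], [0, 0, 0, 0, 0, 0, -1]]])

```text
time: 18.78
tool_pos: [0.6225, -0.0587, 0.1165]
tool_rot: [0.002, 0.723, 0.691, -0.001]
contact_force: [-0.6, -6.8, 0.2]
gripper_width: 0.227
```

Request:
carry_out(moves=[[[0, 0, 0, 0.05, 0, 0, -1], [0, 0, 0, 0, 0, 0, -1]]])

```text
time: 18.95
tool_pos: [0.6225, -0.058, 0.1166]
tool_rot: [0.003, 0.723, 0.691, -0.002]
contact_force: [-1.5, -10.0, 1.0]
gripper_width: 0.227
```

```bash
python3 st.py; python3 snap.py 17; python3 m2.py 17;python3 ball.py 17 | grep -v top; python3 -c "
from h import *
f=dict(np.load('scene17.npz'));cv2.imwrite('pics/z17.png',cv2.resize(f['frame'][180:340,170:370],None,fx=3,fy=3)[:,:,::-1])"
```

```text
t 18.95 pos [ 0.6225 -0.058   0.1166] bay mm [-178.9    0.5  116.6] 
R
 [[ 0.046  0.999  0.001]
 [ 0.999 -0.046 -0.007]
 [-0.007  0.001 -1.   ]] F [ -1.5 -10.    1. ] w 0.227
scene -30 40 tool x -10.0 8.0 y 1.0 14.0 bay med [-177.1   11.7  140.7] zmin 136.7
scene -20 29 tool x -11.0 8.0 y -3.0 14.0 bay med [-175.2   11.1  132.1] zmin 126.8
scene -10 6 tool x -4.0 2.0 y 2.0 5.0 bay med [-178.3    3.3  118.9] zmin 116.9
scene 0 15 tool x -5.0 3.0 y -1.0 5.0 bay med [-176.2    3.4  111.3] zmin 107.1
scene 10 13 tool x -5.0 2.0 y -0.0 4.0 bay med [-178.     2.4  101.9] zmin 97.9
scene 20 15 tool x -4.0 3.0 y -0.0 4.0 bay med [-178.1    2.7   91.4] zmin 86.7
scene 30 12 tool x -4.0 2.0 y -0.0 4.0 bay med [-176.2    2.5   82.2] zmin 78.0
scene 40 15 tool x -4.0 3.0 y -0.0 4.0 bay med [-177.9    1.8   72.2] zmin 68.1
scene 50 14 tool x -4.0 3.0 y -0.0 4.0 bay med [-177.2    2.1   62. ] zmin 57.3
scene 60 14 tool x -4.0 2.0 y -1.0 4.0 bay med [-177.     2.2   50.8] zmin 47.3
scene 70 1 tool x -2.0 -2.0 y 2.0 2.0 bay med [-176.1    2.1   46.5] zmin 46.5
```

View pics/z17.png

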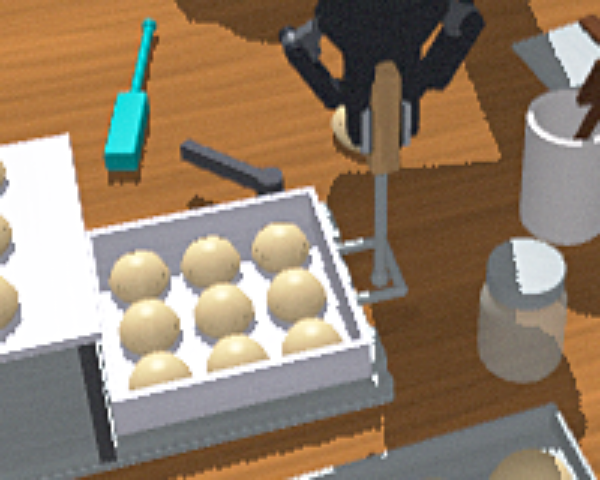

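View pics/ortho_scene17.png

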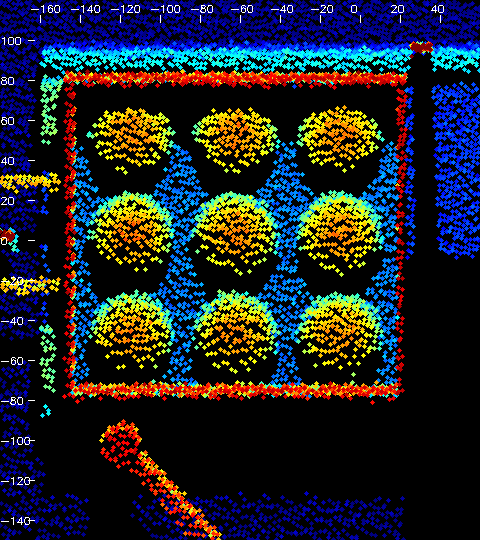

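The force climbed to 10 N with motion blocked and the front is at bay x ≈ -148, so the tray is against the stops. I'll back the rod to mid-loop, then lift straight out.

Request:
carry_out(moves=[[[0, 0, 0, -0.13, 0, 0, -1], [0, 0, 0, -0.13, 0, 0, -1], [0, 0, 0, 0, 0, 0, -1], [0, 0, 0, 0, 0, -0.3, -1], [0, 0, 0, 0, 0, -0.6, -1], [0, 0, 0, 0, 0, -0.8, -1], [0, 0, 0, 0, 0, -0.9, -1], [0, 0, 0, 0, 0, -0.9, -1]]])

```text
time: 19.72
tool_pos: [0.6217, -0.0647, 0.2582]
tool_rot: [-0.0, 0.723, 0.691, 0.001]
contact_force: [0.0, -0.0, -0.4]
gripper_width: 0.227
```

Request:
carry_out(moves=[[[0, 0, 0, 0, 0, -1, -1], [0, 0, 0, 0, 0, -1, -1], [0, 0, 0, 0, 0, -0.7, -1], [0, 0, 0, 0, 0, 0, -1]]])

```text
time: 20.05
tool_pos: [0.6242, -0.0653, 0.3754]
tool_rot: [0.007, 0.723, 0.691, 0.005]
contact_force: [0.6, 0.2, 0.1]
gripper_width: 0.231
```

```bash
python3 st.py '[.531,.325,.36]' 'np.stack([-a,b,[0,0,-1]],1)'; python3 snap.py 18; python3 m2.py 18; python3 - <<'E'
from h import *
from scipy.optimize import least_squares
for n in('top','scene'):
    W=pts(dict(np.load(n+'18.npz')))
    P=W[np.all((W>[.46,.26,.094])&(W<[.6,.40,.106]),-1)]
    g=lambda p:np.hypot(P[:,0]-p[0],P[:,1]-p[1])-.031
    if len(P):
        s=least_squares(g,[.53,.325],loss='soft_l1',f_scale=.002);print(n,len(P),s.x,P.min(0),P.max(0),(P.min(0)+P.max(0))/2)
E
```

```text
t 20.05 pos [ 0.6242 -0.0653  0.3754] bay mm [-171.7    2.5  375.4] 
R
 [[ 0.046  0.999  0.017]
 [ 0.999 -0.046 -0.002]
 [-0.001  0.017 -1.   ]] F [0.6 0.2 0.1] w 0.231
to go, tool shares [ 9.64 -2.78  0.32]
turn tool, shares of 5deg [ 0.19  0.02 -0.01]
top 184 [0.52862504 0.32682046] [0.4956109  0.29299915 0.09414521] [0.56226447 0.36010117 0.10479841] [0.52893769 0.32655016 0.09947181]
scene 212 [0.53399786 0.32520246] [0.4997232  0.29183346 0.09405753] [0.56815289 0.35948248 0.10502442] [0.53393804 0.32565797 0.09954098]
```

View pics/scene18.png

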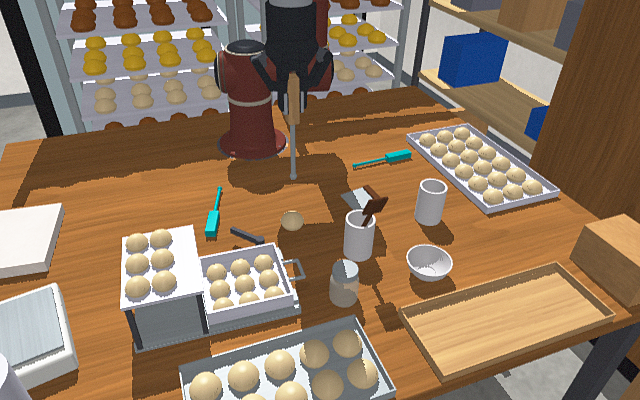

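View pics/ortho_scene18.png

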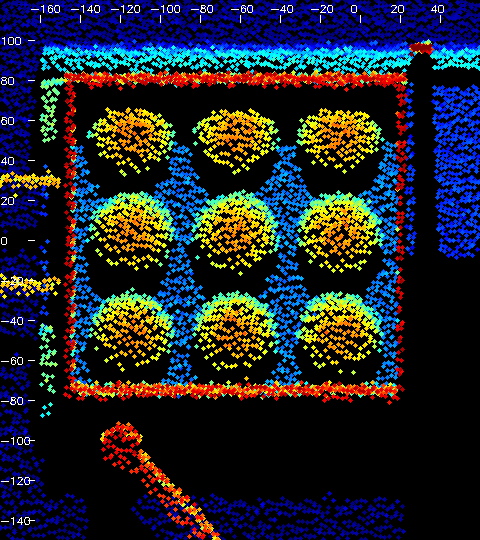

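The tray stays at the stops, and the crock is upright and unmoved at (0.531, 0.326). I'm carrying the rod back above it.

Request:
carry_out(moves=[[[0.19, 0, 0, 0.6, -0.13, 0, -1], [0, 0, 0, 0.95, -0.23, 0, -1], [0, 0, 0, 0.95, -0.23, 0, -1], [0, 0, 0, 0.95, -0.23, 0, -1], [0, 0, 0, 0.95, -0.23, 0, -1], [0, 0, 0, 0.95, -0.23, 0, -1], [0, 0, 0, 0.95, -0.23, 0, -1], [0, 0, 0, 0.95, -0.23, 0, -1]]])

```text
time: 20.82
tool_pos: [0.5642, 0.2292, 0.3625]
tool_rot: [-0.007, 0.723, 0.691, -0.007]
contact_force: [1.0, -0.3, -1.5]
gripper_width: 0.229
```

Request:
carry_out(moves=[[[0, 0, 0, 0.95, -0.23, 0, -1], [0, 0, 0, 0.95, -0.23, 0, -1], [0, 0, 0, 0.95, -0.23, 0, -1], [0, 0, 0, 0.95, -0.23, 0, -1], [0, 0, 0, 0.1, -0.02, 0, -1], [0, -1, 0, 0, 0, 0, -1], [0, -1, 0, 0, 0, 0, -1], [0, -1, 0, 0, 0, 0, -1]]])

```text
time: 21.48
tool_pos: [0.5349, 0.3845, 0.3643]
tool_rot: [0.086, 0.716, 0.685, -0.102]
contact_force: [0.3, -0.2, -1.3]
gripper_width: 0.226
```

Request:
carry_out(moves=[[[0, -1, 0, 0, 0, 0, -1], [0, -1, 0, 0, 0, 0, -1], [0, -0.25, 0, 0, 0, 0, -1], [0, 0, 0, 0, 0, 0, -1], [0, 0, 0, 0, 0, 0, -1]]])

```text
time: 21.9
tool_pos: [0.5354, 0.3846, 0.3644]
tool_rot: [0.151, 0.703, 0.674, -0.17]
contact_force: [0.5, 0.0, -1.2]
gripper_width: 0.228
```

```bash
python3 st.py '[.5345,.388,.275]' 'G'
```

```text
t 21.9 pos [0.5354 0.3846 0.3644] bay mm [-617.2 -106.5  364.4] 
R
 [[ 0.034  0.999 -0.036]
 [ 0.896 -0.046 -0.441]
 [-0.442 -0.017 -0.897]] F [ 0.5  0.  -1.2] w 0.228
to go, tool shares [1.06 0.01 1.97]
turn tool, shares of 5deg [-0.3   0.01 -0.05]
```

Request:
carry_out(moves=[[[-0.3, 0, -0.05, 0.35, 0, 0.6, -1], [0, 0, 0, 0.35, 0, 0.7, -1], [0, 0, 0, 0.35, 0, 0.65, -1], [0, 0, 0, 0, 0, 0, -1], [0, 0, 0, 0, 0, 0, -1]]])

```text
time: 22.32
tool_pos: [0.5352, 0.3865, 0.2762]
tool_rot: [0.16, 0.7, 0.677, -0.163]
contact_force: [0.7, -0.3, 0.0]
gripper_width: 0.226
```

```bash
python3 st.py '[.534,.350,.1045]' 'G'; python3 snap.py 19; python3 - <<'E'
from h import *
from plant import state
from scipy.spatial.transform import Rotation as Ro
s=state();q=s['tool_rot'];R=Ro.from_quat([q[1],q[2],q[3],q[0]]).as_matrix();p=s['tool_pos']
for n in('scene','top'):
    f=dict(np.load(n+'19.npz'));W=pts(f);L=(W-p)@R*1000
    for lo in (10,40,70,90,100):
        k=(np.abs(L[...,0])<15)&(np.abs(L[...,1])<15)&(L[...,2]>=lo)&(L[...,2]<lo+10)
        if k.sum():print(n,lo,k.sum(),W[k].mean(0).round(4),L[k].mean(0).round(1))
    print('ball pred',p+.097*R[:,2])
    cv2.imwrite(f'pics/z19{n}.png',cv2.resize(f['frame'][60:240,370:540] if n=='scene' else f['frame'][120:230,120:260],None,fx=3.5,fy=3.5)[:,:,::-1])
E
```

```text
t 22.32 pos [0.5352 0.3865 0.2762] bay mm [-619.  -106.7  276.2] 
R
 [[ 0.031  0.999 -0.011]
 [ 0.896 -0.032 -0.444]
 [-0.444  0.004 -0.896]] F [ 0.7 -0.3  0. ] w 0.226
to go, tool shares [ 1.09 -0.02  4.25]
turn tool, shares of 5deg [-0.01  0.03 -0.01]
scene 10 17 [0.5375 0.3787 0.2684] [-2.8  1.  14.9]
scene 40 18 [0.5366 0.3654 0.2413] [-2.8  0.3 45. ]
scene 70 14 [0.5361 0.353  0.2139] [-2.  -0.1 75.1]
scene 90 23 [0.5354 0.3437 0.1958] [-2.4 -0.7 95.4]
scene 100 12 [0.5376 0.3391 0.19  ] [ -3.8   1.6 102.7]
ball pred [0.53611932 0.34507703 0.19339967]
top 10 12 [0.5305 0.38   0.2678] [-1.6 -6.  14.8]
top 40 11 [0.5302 0.3672 0.2404] [-1.1 -6.2 45.1]
top 70 13 [0.529  0.353  0.2139] [-2.1 -7.2 75.2]
top 90 14 [0.5291 0.3438 0.1951] [-2.1 -7.  96.1]
top 100 12 [0.5273 0.3405 0.1886] [ -2.2  -8.7 103.4]
ball pred [0.53611932 0.34507703 0.19339967]
```

View pics/z19scene.png

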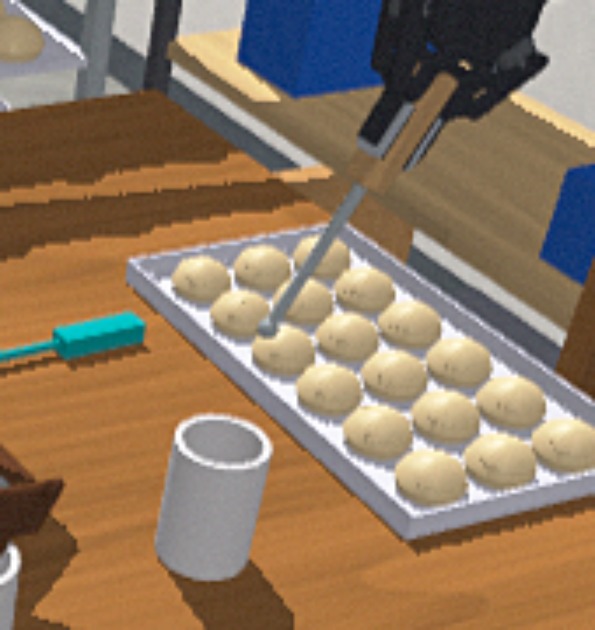

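Request:
carry_out(moves=[[[0, 0, 0, 0.13, 0, 0.5, -1], [0, 0, 0, 0.15, 0, 0.6, -1], [0, 0, 0, 0.15, 0, 0.6, -1], [0, 0, 0, 0.15, 0, 0.6, -1], [0, 0, 0, 0.15, 0, 0.6, -1], [0, 0, 0, 0.15, 0, 0.6, -1], [0, 0, 0, 0.1, 0, 0.35, -1], [0, 0, 0, 0, 0, 0, -1]]])

```text
time: 23.08
tool_pos: [0.5352, 0.354, 0.1203]
tool_rot: [0.16, 0.7, 0.677, -0.162]
contact_force: [-0.7, -1.0, -1.1]
gripper_width: 0.228
```

```bash
python3 st.py '[.534,.350,.1040]' 'G'; python3 snap.py 20; python3 - <<'E'
from h import *
f=dict(np.load('scene20.npz'))
cv2.imwrite(f'pics/z20.png',cv2.resize(f['frame'][60:240,370:540],None,fx=3,fy=3)[:,:,::-1])
E
```

```text
t 23.08 pos [0.5352 0.354  0.1203] bay mm [-586.5 -105.3  120.3] 
R
 [[ 0.03   0.999 -0.011]
 [ 0.896 -0.032 -0.444]
 [-0.444  0.004 -0.896]] F [-0.7 -1.  -1.1] w 0.228
to go, tool shares [ 0.09 -0.03  0.41]
turn tool, shares of 5deg [-0.01  0.03 -0.01]
```

View pics/z20.png

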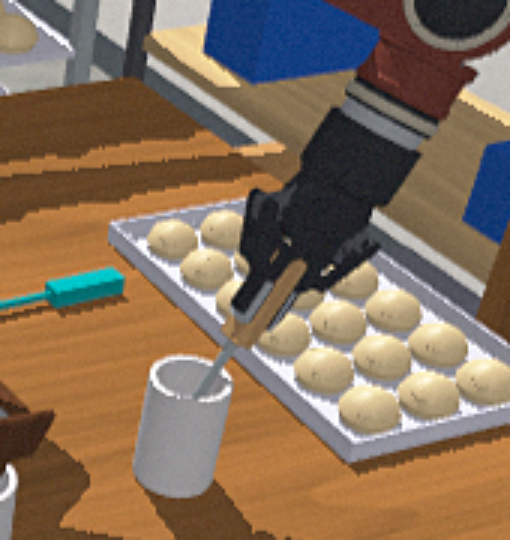

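The rod is in the crock. I'll lower the last ~15 mm gently.

Request:
carry_out(moves=[[[0, 0, 0, 0.03, 0, 0.14, -1], [0, 0, 0, 0.03, 0, 0.14, -1], [0, 0, 0, 0.03, 0, 0.1, -1], [0, 0, 0, 0, 0, 0, -1], [0, 0, 0, 0, 0, 0, -1]]])

```text
time: 23.6
tool_pos: [0.5356, 0.3515, 0.1066]
tool_rot: [0.16, 0.7, 0.677, -0.161]
contact_force: [0.6, 0.1, -1.6]
gripper_width: 0.224
```

```bash
python3 st.py '[.534,.350,.1030]' 'G'
```

```text
t 23.6 pos [0.5356 0.3515 0.1066] bay mm [-584.1 -104.8  106.6] 
R
 [[ 0.031  1.    -0.008]
 [ 0.896 -0.031 -0.442]
 [-0.443  0.006 -0.897]] F [ 0.6  0.1 -1.6] w 0.224
to go, tool shares [ 0.   -0.04  0.1 ]
turn tool, shares of 5deg [ 0.02  0.01 -0.01]
```

Request:
carry_out(moves=[[[0, 0, 0, 0, -0.03, 0.06, -1], [0, 0, 0, 0, 0, 0, -1], [0, 0, 0, 0, 0, 0, -0.3], [0, 0, 0, 0, 0, 0, -0.1], [0, 0, 0, 0, 0, 0, 0.2], [0, 0, 0, 0, 0, 0, 1], [0, 0, 0, 0, 0, 0, 1], [0, 0, 0, 0, 0, 0, 1]]])

```text
time: 24.27
tool_pos: [0.5347, 0.3506, 0.1048]
tool_rot: [0.16, 0.7, 0.677, -0.161]
contact_force: [-0.0, 0.2, 0.1]
gripper_width: 0.984
```

```bash
python3 st.py; python3 snap.py 21; python3 - <<'E'
from h import *
f=dict(np.load('scene21.npz'))
cv2.imwrite(f'pics/z21.png',cv2.resize(f['frame'][60:240,370:540],None,fx=3,fy=3)[:,:,::-1])
E
```

```text
t 24.27 pos [0.5347 0.3506 0.1048] bay mm [-583.2 -105.7  104.8] 
R
 [[ 0.031  0.999 -0.008]
 [ 0.896 -0.031 -0.442]
 [-0.442  0.007 -0.897]] F [-0.   0.2  0.1] w 0.984
```

View pics/z21.png

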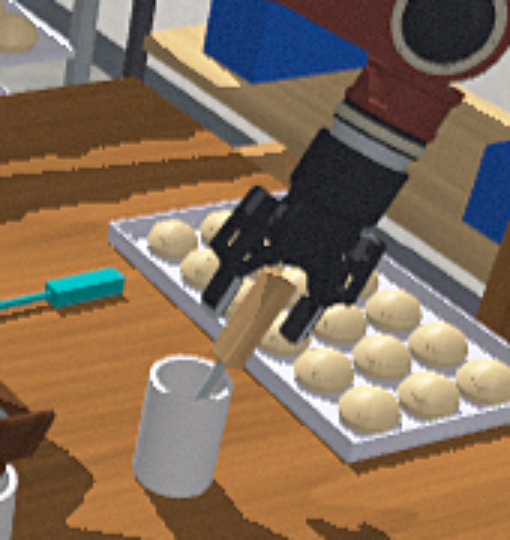

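The rod is free and leaning on the rim. I'll retreat back along its axis.

Request:
carry_out(moves=[[[0, 0, 0, 0, 0, -0.4, 1], [0, 0, 0, 0, 0, -0.6, 1], [0, 0, 0, 0, 0, -0.8, 1], [0, 0, 0, 0, 0, -0.8, 1], [0, 0, 0, 0, 0, -0.8, 1], [0, 0, 0, 0, 0, -0.8, 1], [0, 0, 0, 0, 0, 0, 1], [0, 0, 0, 0, 0, 0, 1]]])

```text
time: 25.03
tool_pos: [0.5367, 0.4263, 0.2582]
tool_rot: [0.161, 0.7, 0.678, -0.158]
contact_force: [-0.4, -0.2, 0.1]
gripper_width: 1.001
```

```bash
python3 st.py; python3 snap.py 22; python3 m2.py 22; python3 rod.py 22; python3 - <<'E'
from h import *
for n in('top','scene'):
    A=dict(np.load(n+'0.npz'));Bf=dict(np.load(n+'22.npz'));a,b=pts(A),pts(Bf)
    # bystander centroid compare by height band
    for nm,c,zr in(("spoon crock",(.588,.102),(.09,.106)),("rod crock",(.531,.326),(.094,.106)),("jar",(.70,.014),(.07,.095)),("bowl",(.72,.22),(.03,.05)),("scraper",(.403,.19),(.004,.02)),("bun",(.441,-.009),(.015,.04))):
        o=[]
        for W in(a,b):
            P=W[(np.abs(W[...,0]-c[0])<.06)&(np.abs(W[...,1]-c[1])<.06)&(W[...,2]>zr[0])&(W[...,2]<zr[1])]; o.append(np.r_[((P.min(0)+P.max(0))/2)[:2],len(P)] if len(P) else None)
        print(n,nm,o)
E
```

```text
t 25.03 pos [0.5367 0.4263 0.2582] bay mm [-658.8 -107.1  258.2] 
R
 [[ 0.032  0.999 -0.004]
 [ 0.898 -0.03  -0.439]
 [-0.439  0.011 -0.898]] F [-0.4 -0.2  0.1] w 1.001
top 313 [0.5449293  0.39871245 0.1934299 ]
scene 439 [0.55200701 0.39914423 0.19102141]
top cost 0.7164513138856947 ball [0.5294 0.3077 0.013 ] axis [0.012 0.44  0.898] lean 26.1 xax [ 0.03  0.9  -0.44] grip [0.5313 0.3803 0.1611] 145: [0.5311 0.3715 0.1432]
scene cost 0.9954569484160419 ball [0.5313 0.3072 0.0136] axis [0.021 0.437 0.899] lean 25.9 xax [ 0.02  0.9  -0.44] grip [0.5347 0.3793 0.162 ] 145: [0.5342 0.3705 0.144 ]
both cost 1.1325907561043203 ball [0.5308 0.3074 0.0132] axis [0.019 0.438 0.899] lean 26.0 xax [ 0.04  0.9  -0.44] grip [0.534  0.3797 0.1615] 145: [0.5336 0.3709 0.1435]
top spoon crock [array([5.84565695e-01, 1.01795604e-01, 1.83000000e+02]), array([5.84828480e-01, 1.01955619e-01, 1.81000000e+02])]
top rod crock [array([  0.52888722,   0.32614835, 173.        ]), array([  0.52886353,   0.32595279, 168.        ])]
top jar [array([7.02755750e-01, 1.67495591e-02, 2.96000000e+02]), array([7.0304
[... 486 characters left out ...]
000000e+02]), array([5.90342985e-01, 1.01451879e-01, 2.97000000e+02])]
scene rod crock [array([  0.53228096,   0.3252939 , 224.        ]), array([  0.53417878,   0.32483717, 221.        ])]
scene jar [array([7.07250984e-01, 1.40391547e-02, 5.19000000e+02]), array([7.07255440e-01, 1.39209304e-02, 5.15000000e+02])]
scene bowl [array([7.08313358e-01, 2.15704326e-01, 6.14000000e+02]), array([7.08577179e-01, 2.15645345e-01, 6.10000000e+02])]
scene scraper [array([3.97461238e-01, 1.87220987e-01, 4.85000000e+02]), array([3.96135928e-01, 1.86612764e-01, 4.87000000e+02])]
scene bun [array([ 4.44885654e-01, -1.15079033e-02,  2.87000000e+02]), array([ 4.42863113e-01, -1.10900728e-02,  2.76000000e+02])]
```

View pics/scene22.png

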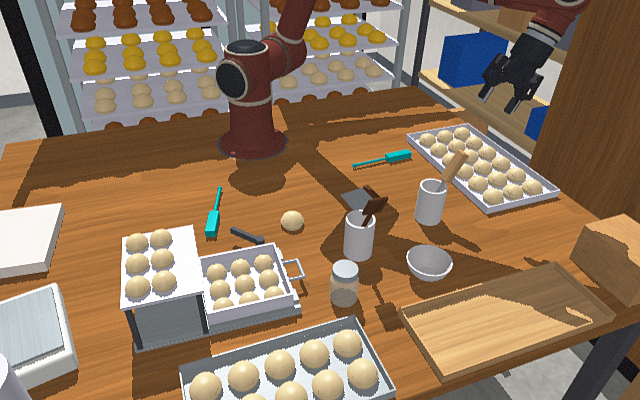

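View pics/ortho_top22.png

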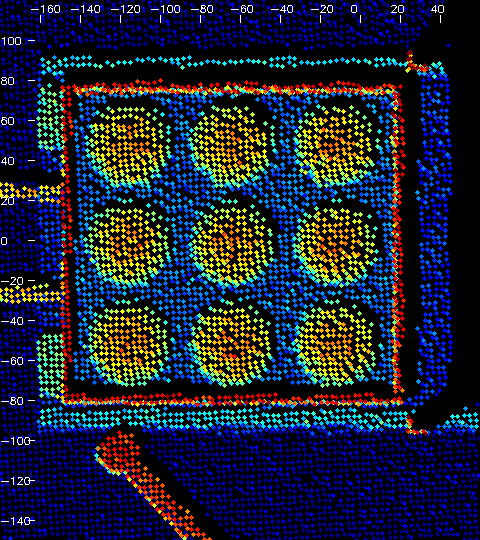

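Everything checks out: the tray front is against both stops, the catch is clear, the rod is back, and the bystanders are unmoved. Handing in.

```bash
python3 -c "
from plant import ticket
print(ticket.job_done())"
```

```text
the job is handed in; nothing more can be done
None
```

The job is done and handed in at about 25 s on the robot clock. I swung the catch clear, drew the tray out with the rod to the end stops, put the rod back in its crock ball end down, and let go.

**First push missed:** The reported TCP turned out to lie about 34 mm beyond the real fingertips. My first push therefore passed over the catch without touching it. I measured the offset in the images, allowed for it, and the second push worked.

**Last checks:**
- **Catch:** it stands at about q = 1.4 rad, well past the 0.45 needed.
- **Tray:** its front is at bay x ≈ -148 mm, against both stops. The pull force rose to about 10 N with motion blocked, and the tray stayed put after the rod left the loop. I planned every move to keep the gripper off the tray, and no picture or force reading suggested contact.
- **Rod:** it leans 26° on the rim with the ball on the crock floor, within 1–2 mm of where it started.
- **Crocks, jar, bowl, scraper and bun:** all within about 3 mm of their starting positions, which is about the measurement noise. The turquoise look-alikes looked unmoved in the pictures.
- **Robot:** the gripper is open and clear of everything. The largest wrist force I saw was about 10 N.

The two cameras disagreed by up to about 6 mm in places, mostly in x. That did not affect the result.

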